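# Click the sachet packer's worn dial to four and lock it

### The arm

A 6-joint arm with a two-finger parallel gripper is mounted at the origin on the work surface. World frame = base frame: x ahead of the robot, y to its left, z up, the work surface at z = 0. Lengths are in m, angles in rad, forces in N, time in s.
With the tool pointing down it reaches from about 0.275 to 0.825 m from the base axis. Payload 4.9 kg.
Tool frame: the origin (TCP) lies midway between the tips of the shut fingers; the grasp point (between the pads) lies 19 mm behind it; z points along the fingers, y is the line along which they close (so a half turn about z gives the same grasp; the last joint's range is limited). The gripper opens to 85 mm and grips with 20 to 120 N. Pads are 22 mm wide; open, the fingers measure 114 mm over their backs; the gripper's body (76 mm by 85 mm) begins 54 mm behind the grasp point. The pads swing forward as they close: fully open they stand 13 mm farther back than shut.
Start: joints at [-1.424, 0.326, -0.193, 1.052, 0, 1.437], TCP at [0.152, -0.528, 0.231] pointing down, gripper open.
Joint ranges: [-2.65, 2.65], [-0.97, 1.79], [-1.3, 1.35], [-1.93, 2.1], [-1.47, 1.37], [-3.14, 3.14]. Speed limits (rad/s): [2.57, 2.57, 3.14, 3.14, 3.14, 3.14].

### API

Orientations are given as a 3x3 rotation matrix whose columns are the frame's x, y, z axes.
In Python, from cell import state, snapshot, calibration, sign_off, look_for, masks_of gives the robot as it stands.
- The arm moves only by the tool send_rows, never from a script. Its arguments are lists of equal length, an entry for each row: "rot": the turn, a rotation vector about the tool's x, y, z scaled (see below), a list of three; "translation": the shift along the tool's x, y, z scaled (see below), a list of three; "fingers": the closure in counts, from 0 (fully open) to 255 (shut). A call has 1 to 5 rows; each row shifts and turns the commanded pose from where the row before left it, along the tool's axes as they then stand; what a row does not reach is not made up. The controller multiplies each number of a shift by 0.02 m and each number of a turn by 0.12 rad. A row lasts 1/12 s, in which the tool goes at most 41.7 mm and 7.16 degrees, less where a joint would pass 70% of its speed; a pose out of reach is approached as far as the arm can. A call with a number of a shift or a turn outside -1 to 1 is refused whole. A call with a gripper value outside its range is refused whole. The fingers move at their own pace and stop on an object; "force" is the grip in N (left out, the last holds). Time passes only in rows, so rows that do not move let the fingers close. It gives the time, the measured TCP pose, the force, the opening and the grip force at its end, in the units of the state.
- state(): the state, without advancing time (a new reading comes with each control period).
- snapshot(name): name is "side" or "top"; returns (picture, depth): 384x512x3 uint8, red, green, blue; 384x512 float32, m along the optical axis (not along the pixel's ray), 0 where there is no reading.
- calibration(name): a dict with "camera_matrix" (3x3 intrinsics, pixels), "R" (3x3) and "t" (3): a world point X has camera coordinates R X + t. Camera axes: x right, y down, z forward; pixel columns grow to the right and rows downward; lengths in m; the calibration is good to about 2 mm. A picture is of the moment at which its call begins. calibration takes no time and is no camera call.
- sign_off(): hands the job in; it is judged then, once.
Trained networks look in the newest picture that a camera, given by its name, has taken for a name from the list of things; names that differ only in an ending like _2 or _b are one class to them, and where a whole thing is asked for, a point or a joint stands for the part that bears it (a point fixed in the world has none). Each returns a list of dicts, best first, with "p" (0 to 1); they miss things now and then, are a little off and sometimes report something else, mostly with a low value. They report only what shows in the picture. A call takes as long as a camera call.
- look_for(camera, label): "location" ([column, row] in pixels, amid what is visible of it).
- masks_of(camera, label): "region" (384x512 bool, what is visible of it) and "location" ([column, row] in pixels, amid what is visible of it).
The state is a dict: "clock": time; "joint_pos": joint angles; "joint_vel": joint speeds; "joint_efforts": joint torques, N m; "tool_pos": TCP position; "tcp_rot": TCP orientation; "contact_force": force on the tool from outside, world axes, zero at the start; "moment": the same for the moment, N m; "gripper_width": opening from 0.0 (shut) to 1.0 (fully open); "grasp_force": force on a finger pad.
Only numpy, scipy, OpenCV 4.12 (cv2) and the standard library are available. Lean on these libraries where they do the work, as an engineer would, in place of code of your own. Each camera call takes 0.05 s, during which the arm holds its last target. There are 200 camera calls.

### The job

The scale round the big black dial on the sachet packer has worn off, so set it by feel: turn it anticlockwise back to its sprung zero stop without forcing the stop, then turn it clockwise exactly four clicks, never past the fourth, and leave it resting in that click. Then slide the blue lock tab fully home, towards the packer's rear hood, and let go, leaving the small grey heat knob and the things on the counter alone.

Things in the scene. Friction and masses are not known exactly. Their poses are not given: they have to be found in the camera images.
- packer: Fixed ivory sachet packer, 220 (x) x 340 (y) x 75 mm high, with a black front facing the robot (its -x side) and a rear hood along its +x edge (45 mm deep, rising to 110 mm). Origin: centre of its underside, on the counter. Its axes: x from front to hood, y to the left, z up. The dial stands on its top at x -30, y +70 mm; the blue lock tab at y -90 mm.
- dial_grip (a point): Point on the dial's axis, 104.5 mm above the counter, at the height to grip. Dial: black disc of diameter 60 (top at 84.5 mm) with an upright grip bar 50 mm long, 14 mm thick, its top 118.5 mm above the counter. The frame turns with the dial: x along the bar (white pointer mark at the -x end), y across its thickness, z up.
- counter (a joint): Hidden counter rack inside the packer that the dial drives, in m: it grows as the dial turns clockwise, but only a few tenths of a millimetre a click, too fine for its reading to tell the clicks. Dial seats are not evenly spaced, at least 0.3 rad apart: count them. The dial starts one or two clicks above zero; released well off midway between two seats it snaps into the nearer.
- dial_foot (a point): Foot of the dial's axis, 76.5 mm above the counter. Feel of the dial: leaving a seat it resists with 0.1-0.5 N m, fading to nothing midway, then drives on by as much into the next seat, where it flips to resisting again: one click made. Zero is the last seat before the stop; coming off the stop, the first flip is that zero seat.
- stop (a joint): Deflection in rad of the hidden sprung zero stop: 0 untouched. It is met about 0.03 rad anticlockwise of the zero seat; there the torque only climbs, instead of dropping as at a click: 0.1 N m at first touch plus 8 N m per rad, on top of the seat's own. Beyond 0.12 rad (about 1 N m) it is damaged.
- lock_top (a point): Centre of the top of the blue lock tab, 112 mm above the counter. The tab is an upright block 24 mm along the packer's x, 18 mm along its y, 36 mm tall, rising from the packer's top. Axes as the packer's.
- lock (a joint): Travel of the lock tab in m towards the rear hood (the packer's +x): 0 open (front end), 0.050 fully home against its rigid end. It starts within the first 10 mm, needs about 2.5 N to slide and stays where it is left.
- heat_mark (a point): Mark near the rim of the small grey round heat knob (diameter 26, height 14 mm), 10 mm from its axis, which stands on the packer's top at x +35, y -25 mm. It turns easily; leave it alone.
- tablet_jar: Amber tablet jar with white cap, diameter 52, height 85 mm, standing left of the packer (loose). Origin: centre of its underside.
- carton_magenta: Magenta medicine carton 150 x 32 x 70 mm high (loose). Origin: centre of its underside.
- carton_crimson: A second magenta medicine carton of the same size beside it (loose).
- carton_teal: Teal medicine carton 150 x 32 x 70 mm high (loose). Origin: centre of its underside.
- scissors: Scissors lying flat, about 165 mm long, red and black bows (loose). Origin near the pivot.
- stapler: Red and black stapler, 130 x 34 x 50 mm (loose). Origin: centre of its underside.
- pen_cup: Empty red pen cup, diameter 72, height 95 mm (loose). Origin: centre of its underside.

How it is judged:
By the outcome, as a careful person would: the job done as asked, in the order asked, and still so for the second after the job is handed in, with the robot touching nothing.
It also fails if it takes over 72 s, if anything falls off the work surface, if the arm or the gripper's body presses on something with over 40 N, if the wrist force passes 120 N, or if a joint passes its speed limit or range.

## Working session

There is one attempt and no reset: what is moved stays moved. The work goes in short steps, Python scripts to look and compute and a tool call to move; the robot and the scene stay as the last step left them, time stands still between calls to the robot, and variables do not carry over. Pictures are saved under pics/ and viewed, at most 10 in all, crops included, and the job is handed in when it is done.

Besides the shell and the picture viewer there is one more tool, called after "Request:" in YAML: its name, and indented under it one key for each argument. send_rows: Moves the arm, as the interface text tells. Shifts and turns lie within -1 to 1; 1 stands for 0.02 m of shift or 0.12 rad of turn. Its arguments: {"type":"object","properties":{"rot":{"type":"array"},"translation":{"type":"array"},"fingers":{"type":"array"},"force":{"type":"number"}},"required":["rot","translation","fingers"]}

```bash
mkdir -p pics; ls; cat > h.py <<'E'
import numpy as np, cv2
from cell import *
def px2w(cam,uv,z=None,depth=None):
    c=calibration(cam);K=np.array(c["camera_matrix"]);R=np.array(c["R"]);t=np.array(c["t"])
    d=np.linalg.inv(K)@np.array([uv[0],uv[1],1.0]); o=-R.T@t; w=R.T@d
    s=(z-o[2])/w[2] if z is not None else depth
    return o+s*w
def w2px(cam,X):
    c=calibration(cam);q=np.array(c["camera_matrix"])@(np.array(c["R"])@np.array(X)+np.array(c["t"]));return q[:2]/q[2]
E
python3 - <<'E'
from h import *
s=state();print({k:np.round(v,3).tolist() for k,v in s.items()})
for cam in("top","side"):
    im,d=snapshot(cam);cv2.imwrite(f"pics/{cam}0.png",im[:,:,::-1]);np.save(f"d_{cam}.npy",d)
    for l in("packer","dial_grip","lock_top","heat_mark"):
        r=masks_of(cam,l)[:2]
        for q in r:
            m=q["region"];z=np.median(d[m&(d>0)]) if (m&(d>0)).any() else 0
            print(cam,l,round(q["p"],2),np.round(q["location"]),m.sum(),np.round(px2w(cam,q["location"],depth=z),3))
        if r: np.save(f"m_{cam}_{l}.npy",r[0]["region"])
E
```

```text
pics
{'clock': 0.0, 'joint_pos': [-1.424, 0.327, -0.194, 1.052, -0.0, 1.437], 'joint_vel': [0.001, 0.001, 0.001, 0.0, 0.001, -0.001], 'joint_efforts': [0.0, -44.34, 26.244, 0.015, 0.0, 0.0], 'tool_pos': [0.152, -0.528, 0.231], 'tcp_rot': [[0.961, 0.277, -0.0], [0.277, -0.961, 0.002], [0.0, -0.002, -1.0]], 'contact_force': [0.289, 1.374, 0.128], 'moment': [0.009, 0.012, -0.063], 'grasp_force': 0.0, 'gripper_width': 0.997}
top packer 0.76 [251. 176.] 8644 [ 0.582 -0.036  0.077]
top packer 0.35 [109. 137.] 640 [0.701 0.396 0.059]
top dial_grip 0.68 [230. 188.] 330 [0.545 0.026 0.085]
top dial_grip 0.57 [380. 168.] 881 [ 0.612 -0.418  0.066]
top lock_top 0.6 [283. 185.] 72 [ 0.554 -0.127  0.109]
top heat_mark 0.45 [254. 161.] 60 [ 0.625 -0.043  0.087]
side packer 0.78 [232. 203.] 6598 [0.586 0.022 0.084]
side dial_grip 0.61 [242. 210.] 299 [0.552 0.051 0.088]
side dial_grip 0.6 [231. 202.] 6591 [0.588 0.023 0.086]
side heat_mark 0.66 [294. 328.] 454 [0.387 0.394 0.012]
side heat_mark 0.6 [292. 119.] 816 [ 0.398 -0.411  0.049]
```

View pics/top0.png

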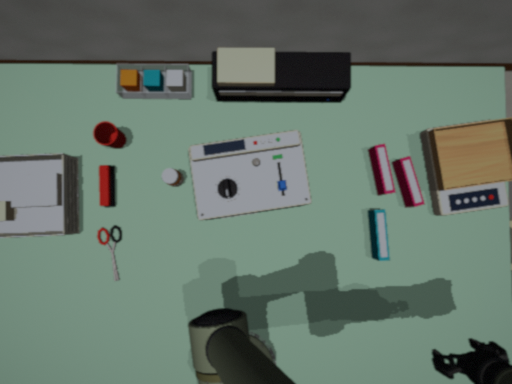

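View pics/side0.png

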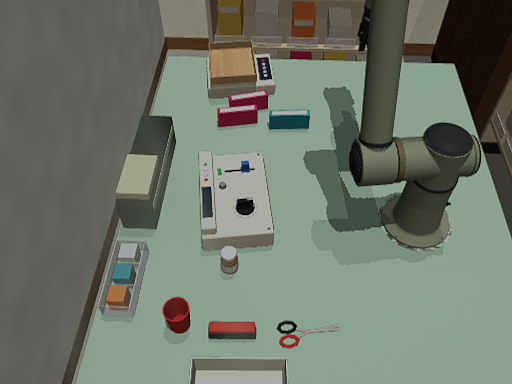

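Top view: the packer spans cols 190–310 and rows 132–218. The dial is at about (228,188), the blue tab at (283,185) and the heat knob at (256,162). The side view agrees, with the tab at (246,167) and the dial at (245,206).

```bash
python3 - <<'E'
from h import *
def cloud(cam):
    d=np.load(f"d_{cam}.npy");c=calibration(cam);K=np.array(c["camera_matrix"]);R=np.array(c["R"]);t=np.array(c["t"])
    v,u=np.mgrid[:384,:512];P=np.linalg.inv(K)@np.stack([u.ravel(),v.ravel(),np.ones(u.size)])*d.ravel()
    return (R.T@(P-t[:,None])).T.reshape(384,512,3)
for cam in("top","side"):
    im=cv2.imread(f"pics/{cam}0.png");W=cloud(cam);hsv=cv2.cvtColor(im,cv2.COLOR_BGR2HSV)
    m=np.load(f"m_{cam}_packer.npy");P=W[m&(W[:,:,2]>.06)&(W[:,:,2]<.15)]
    r=cv2.minAreaRect(P[:,:2].astype(np.float32)*1000);print(cam,"rect",r, np.median(P[:,2]))
    # tab
    inx=(abs(W[:,:,0]-.56)<.09)&(abs(W[:,:,1]+.12)<.06)
    b=(hsv[:,:,0]>100)&(hsv[:,:,0]<130)&(hsv[:,:,1]>120)&inx
    Q=W[b];T=Q[Q[:,2]>.100];print("tab n",b.sum(),len(T),Q.mean(0),T.mean(0) if len(T) else 0,Q[:,2].max())
    dk=(im.max(2)<70)&(abs(W[:,:,0]-.54)<.06)&(abs(W[:,:,1]-.03)<.06)
    Q=W[dk];D=Q[(Q[:,2]<.09)];H=Q[Q[:,2]>.105]
    print("dial",dk.sum(),np.array(cv2.minEnclosingCircle(D[:,:2].astype(np.float32))[0]),Q[:,2].max())
    if len(H)>4: print("bar",len(H),H.mean(0),cv2.minAreaRect(H[:,:2].astype(np.float32)*1000), np.linalg.svd(H[:,:2]-H[:,:2].mean(0))[2][0])
    c=(228,188) if cam=="top" else (245,206)
    crop=im[c[1]-30:c[1]+30,c[0]-25:c[0]+75 if cam=="top" else c[0]+55] if cam=="top" else im[150:240,195:285]
    cv2.imwrite(f"pics/{cam}c.png",cv2.resize(crop,None,fx=6,fy=6,interpolation=cv2.INTER_CUBIC))
E
python3 -c "
import cv2,numpy as np
a=cv2.imread('pics/topc.png');b=cv2.imread('pics/sidec.png')
b=cv2.resize(b,(360,360));a=a[:, :436] if a.shape[1]<440 else cv2.resize(a,(436,int(a.shape[0]*436/a.shape[1])))
o=np.zeros((400,800,3),np.uint8);o[:a.shape[0],:a.shape[1]]=a;o[:360,440:800]=b;cv2.imwrite('pics/c.png',o)"
```

```text
top rect ((584.1260986328125, -28.693679809570312), (219.70523071289062, 340.43988037109375), 8.83177375793457) 0.07534810365437616
tab n 64 50 [ 0.55393956 -0.12353974  0.10510456] [ 0.5549673  -0.12394213  0.11082272] 0.115484794252083
dial 248 [0.54575038 0.03448768] 0.12098947113916077
bar 65 [0.54884531 0.03624262 0.1171932 ] ((544.9658813476562, 35.834442138671875), (48.036407470703125, 14.020505905151367), 9.022025108337402) [-0.99352239 -0.11363649]
side rect ((584.1793212890625, -27.4805908203125), (221.27406311035156, 343.5185241699219), 8.521794319152832) 0.07560818939932619
tab n 82 41 [ 0.55461054 -0.11945722  0.09710817] [ 0.55500797 -0.11986012  0.10961923] 0.11731692184007918
dial 244 [0.54304767 0.03631838] 0.12274200912866677
bar 84 [0.54699504 0.03956431 0.11404842] ((544.9786376953125, 38.509971618652344), (45.99583053588867, 17.120513916015625), 2.586923837661743) [-0.99527505 -0.09709573]
```

View pics/c.png

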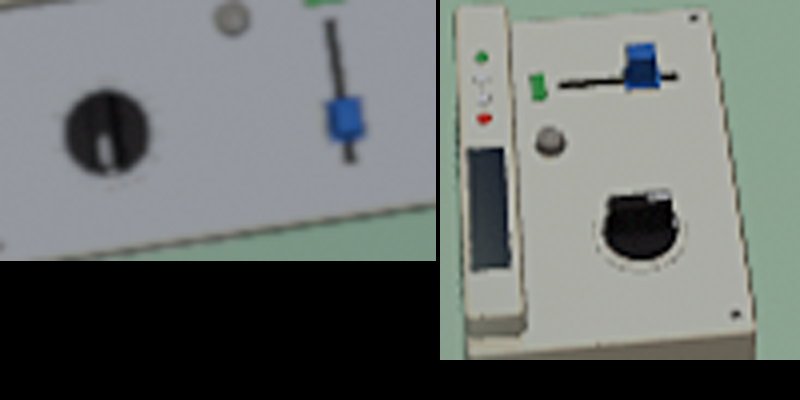

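The crop shows the dial bar pointing nearly along packer x, with the white mark at the front (107,155). The tab is near the front of its slot at (346,118). Measured values are packer (0.584, -0.028) with yaw about 8.7°, dial axis (0.544, 0.037) and tab top (0.555, -0.122), which all agree. Next I'll move over the dial.

Request:
send_rows:
  rot:
    - [0, 0, 0]
    - [0, 0, 0]
    - [0, 0, 0]
    - [0, 0, 0]
    - [0, 0, 0]
  translation:
    - [0.89, -0.72, 0]
    - [0.89, -0.72, 0]
    - [0.89, -0.72, 0]
    - [0.89, -0.72, 0]
    - [0.89, -0.72, 0]
  fingers: [0, 0, 0, 0, 0]

```text
clock: 0.92
tool_pos: [0.2184, -0.4338, 0.2313]
tcp_rot: [[0.961, 0.277, 0.0], [0.277, -0.961, -0.0], [0.0, 0.0, -1.0]]
contact_force: [0.1, -1.0, 0.9]
gripper_width: 0.999
grasp_force: 0.0
```

```bash
python3 -c "
from h import *
s=state();print(s['clock'],s['joint_pos'],s['tool_pos'])"
```

```text
0.9167 [-1.25647900e+00  2.07275161e-01 -3.54096752e-01  1.00924127e+00
  6.44644830e-05  1.60468048e+00] [ 0.2184275  -0.43376723  0.23131983]
```

Request:
send_rows:
  rot:
    - [0, 0, 0]
    - [0, 0, 0]
    - [0, 0, 0]
    - [0, 0, 0]
    - [0, 0, 0]
  translation:
    - [0.99, -0.8, 0]
    - [0.99, -0.8, 0]
    - [0.99, -0.8, 0]
    - [0.99, -0.8, 0]
    - [0.99, -0.8, 0]
  fingers: [0, 0, 0, 0, 0]

```text
clock: 1.33
tool_pos: [0.2915, -0.3293, 0.2314]
tcp_rot: [[0.961, 0.277, 0.0], [0.277, -0.961, -0.0], [0.0, 0.0, -1.0]]
contact_force: [-0.3, -0.1, 0.5]
gripper_width: 1.0
grasp_force: 0.0
```

Request:
send_rows:
  rot:
    - [0, 0, 0]
    - [0, 0, 0]
    - [0, 0, 0]
    - [0, 0, 0]
    - [0, 0, 0]
  translation:
    - [0.99, -0.8, 0]
    - [0.99, -0.8, 0]
    - [0.99, -0.8, 0]
    - [0.99, -0.8, 0]
    - [0.99, -0.8, 0]
  fingers: [0, 0, 0, 0, 0]

```text
clock: 1.75
tool_pos: [0.3645, -0.225, 0.2315]
tcp_rot: [[0.961, 0.277, 0.0], [0.277, -0.961, -0.0], [0.0, 0.0, -1.0]]
contact_force: [0.7, -0.1, 0.1]
gripper_width: 0.999
grasp_force: 0.0
```

Request:
send_rows:
  rot:
    - [0, 0, 0]
    - [0, 0, 0]
    - [0, 0, 0]
    - [0, 0, 0]
    - [0, 0, 0]
  translation:
    - [0.99, -0.8, 0]
    - [0.99, -0.8, 0]
    - [0.99, -0.8, 0]
    - [0.99, -0.8, 0]
    - [0.99, -0.8, 0]
  fingers: [0, 0, 0, 0, 0]

```text
clock: 2.17
tool_pos: [0.4375, -0.1206, 0.2315]
tcp_rot: [[0.961, 0.277, 0.0], [0.277, -0.961, -0.0], [0.0, 0.0, -1.0]]
contact_force: [0.1, 0.4, -0.5]
gripper_width: 0.999
grasp_force: 0.0
```

Request:
send_rows:
  rot:
    - [0, 0, -1]
    - [0, 0, -1]
    - [0, 0, -1]
    - [0, 0, -1]
    - [0, 0, -1]
  translation:
    - [0.99, -0.8, 0]
    - [0, 0, 0]
    - [0, 0, 0]
    - [0, 0, 0]
    - [0, 0, 0]
  fingers: [0, 0, 0, 0, 0]

```text
clock: 2.58
tool_pos: [0.4516, -0.1006, 0.2313]
tcp_rot: [[0.631, 0.775, 0.0], [0.775, -0.631, -0.0], [-0.0, 0.0, -1.0]]
contact_force: [-0.5, -1.0, 0.6]
gripper_width: 1.002
grasp_force: 0.0
```

Request:
send_rows:
  rot:
    - [0, 0, -1]
    - [0, 0, -1]
    - [0, 0, -1]
    - [0, 0, -1]
    - [0, 0, -1]
  translation:
    - [0, 0, 0]
    - [0, 0, 0]
    - [0, 0, 0]
    - [0, 0, 0]
    - [0, 0, 0]
  fingers: [0, 0, 0, 0, 0]

```text
clock: 3.0
tool_pos: [0.4515, -0.1009, 0.2314]
tcp_rot: [[0.084, 0.996, 0.0], [0.996, -0.084, -0.0], [-0.0, 0.0, -1.0]]
contact_force: [-0.6, 0.2, -0.7]
gripper_width: 1.005
grasp_force: 0.0
```

Request:
send_rows:
  rot:
    - [0, 0, -1]
    - [0, 0, -1]
    - [0, 0, -1]
    - [0, 0, -1]
    - [0, 0, -1]
  translation:
    - [0, 0, 0]
    - [0, 0, 0]
    - [0, 0, 0]
    - [0, 0, 0]
    - [0, 0, 0]
  fingers: [0, 0, 0, 0, 0]

```text
clock: 3.42
tool_pos: [0.4515, -0.1009, 0.2314]
tcp_rot: [[-0.493, 0.87, 0.0], [0.87, 0.493, -0.0], [-0.0, 0.0, -1.0]]
contact_force: [-0.1, -0.2, -0.2]
gripper_width: 0.996
grasp_force: 0.0
```

Request:
send_rows:
  rot:
    - [0, 0, -1]
    - [0, 0, -1]
    - [0, 0, -1]
    - [0, 0, -1]
    - [0, 0, -1]
  translation:
    - [0, 0, 0]
    - [0, 0, 0]
    - [0, 0, 0]
    - [0, 0, 0]
    - [0, 0, 0]
  fingers: [0, 0, 0, 0, 0]

```text
clock: 3.83
tool_pos: [0.4515, -0.1009, 0.2314]
tcp_rot: [[-0.898, 0.439, 0.0], [0.439, 0.898, -0.0], [-0.0, 0.0, -1.0]]
contact_force: [0.6, 0.4, -0.3]
gripper_width: 1.0
grasp_force: 0.0
```

Request:
send_rows:
  rot:
    - [0, 0, -1]
    - [0, 0, -1]
    - [0, 0, -1]
    - [0, 0, -1]
    - [0, 0, -1]
  translation:
    - [0, 0, 0]
    - [0, 0, 0]
    - [0, 0, 0]
    - [0, 0, 0]
    - [0, 0, 0]
  fingers: [0, 0, 0, 0, 0]

```text
clock: 4.25
tool_pos: [0.4515, -0.1009, 0.2314]
tcp_rot: [[-0.989, -0.145, 0.0], [-0.145, 0.989, -0.0], [-0.0, -0.0, -1.0]]
contact_force: [0.1, -0.0, 0.1]
gripper_width: 1.002
grasp_force: 0.0
```

```bash
cat >> h.py <<'E'
def go(x,y,z,yaw):
    s=state();R=np.array(s['tcp_rot']);p=np.array(s['tool_pos'])
    yw=np.arctan2(R[1,0],R[0,0]);dy=(yaw-yw+np.pi)%(2*np.pi)-np.pi
    print("t",round(s['clock'],2),"pos",np.round(p,4),"yaw",round(yw,3),"units",np.round(R.T@(np.array([x,y,z])-p)/.02,2),"rotz",round(-dy/.12,2),"j6",round(s['joint_pos'][5],2),"F",np.round(s['contact_force'],1),"M",np.round(s['moment'],3))
E
python3 -c "
from h import *
go(.544,.037,.16,.148+np.pi)"
```

```text
t 4.25 pos [ 0.4515 -0.1009  0.2314] yaw -2.996 units [-5.58  6.15  3.57] rotz -0.02 j6 -0.52 F [ 0.1 -0.   0.1] M [0.046 0.01  0.026]
```

Request:
send_rows:
  rot:
    - [0, 0, 0]
    - [0, 0, 0]
    - [0, 0, 0]
    - [0, 0, 0]
    - [0, 0, 0]
  translation:
    - [-0.8, 0.88, 0.5]
    - [-0.8, 0.88, 0.5]
    - [-0.8, 0.88, 0.5]
    - [-0.8, 0.88, 0.5]
    - [-0.8, 0.88, 0.5]
  fingers: [0, 0, 0, 0, 0]

```text
clock: 4.67
tool_pos: [0.5191, -0.0017, 0.181]
tcp_rot: [[-0.99, -0.139, 0.0], [-0.139, 0.99, -0.0], [-0.0, -0.0, -1.0]]
contact_force: [0.2, -0.1, -0.4]
gripper_width: 1.003
grasp_force: 0.0
```

Request:
send_rows:
  rot:
    - [0, 0, 0]
    - [0, 0, 0]
    - [0, 0, 0]
    - [0, 0, 0]
    - [0, 0, 0]
  translation:
    - [-0.8, 0.88, 0.5]
    - [-0.78, 0.87, 0.5]
    - [0, 0, 0.9]
    - [0, 0, 0.9]
    - [0, 0, 0]
  fingers: [70, 110, 110, 110, 110]

```text
clock: 5.08
tool_pos: [0.5426, 0.0371, 0.1221]
tcp_rot: [[-0.99, -0.14, -0.006], [-0.14, 0.99, 0.0], [0.005, 0.001, -1.0]]
contact_force: [-0.7, -0.1, -0.7]
gripper_width: 0.567
grasp_force: 0.0
```

```bash
python3 -c "
from h import *
print(state()['gripper_width'])
go(.544,.037,.088,.148+np.pi)
for cam in ('top','side'):
    im,d=snapshot(cam);cv2.imwrite(f'pics/{cam}1.png',cv2.resize(im[150:240,195:285,::-1] if cam=='side' else im[140:230,185:275,::-1],None,fx=4.4,fy=4.4))
a=cv2.imread('pics/top1.png');b=cv2.imread('pics/side1.png');cv2.imwrite('pics/c1.png',np.hstack([a,b]))
"
```

```text
0.5667898269666432
t 5.08 pos [0.5426 0.0371 0.1221] yaw -3.001 units [-0.08 -0.02  1.7 ] rotz -0.07 j6 -0.21 F [-0.7 -0.1 -0.7] M [ 0.024  0.057 -0.034]
```

View pics/c1.png

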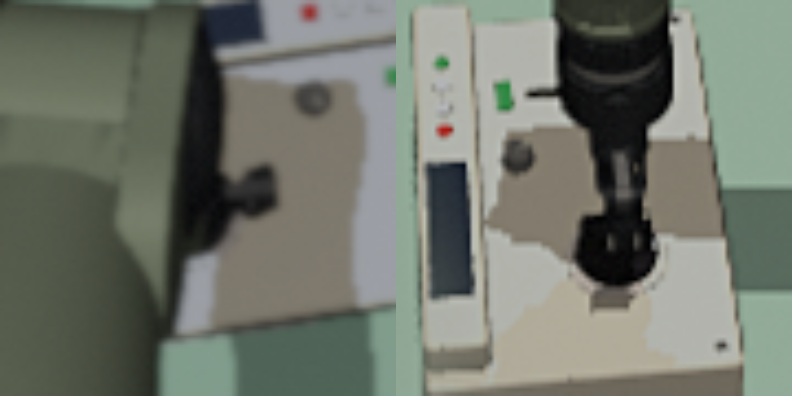

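The gripper straddles the dial in both views, at top crop (225,185) and side crop (615,230). Next I'll lower it and close.

Request:
send_rows:
  rot:
    - [0, 0, 0]
    - [0, 0, 0]
    - [0, 0, 0]
    - [0, 0, 0]
    - [0, 0, 0]
  translation:
    - [-0.08, 0, 0.6]
    - [0, 0, 0.6]
    - [0, 0, 0.45]
    - [0, 0, 0]
    - [0, 0, 0]
  fingers: [110, 110, 110, 150, 190]
  force: 60

```text
clock: 5.6
tool_pos: [0.5465, 0.0364, 0.0928]
tcp_rot: [[-0.99, -0.138, 0.0], [-0.138, 0.99, 0.0], [-0.0, 0.0, -1.0]]
contact_force: [-0.1, -0.6, -0.3]
gripper_width: 0.297
grasp_force: 0.0
```

Request:
send_rows:
  rot:
    - [0, 0, 0]
    - [0, 0, 0]
    - [0, 0, 0]
    - [0, 0, 0]
    - [0, 0, 0]
  translation:
    - [0, 0, 0]
    - [0, 0, 0]
    - [0, 0, 0]
    - [0, 0, 0]
    - [0, 0, 0]
  fingers: [255, 255, 255, 255, 255]

```text
clock: 6.02
tool_pos: [0.5472, 0.0345, 0.0934]
tcp_rot: [[-0.99, -0.138, 0.001], [-0.138, 0.99, -0.005], [-0.001, -0.005, -1.0]]
contact_force: [-0.7, -6.0, -0.0]
gripper_width: 0.15
grasp_force: 60.9
```

```bash
python3 -c "
from h import *
s=state();print(s['gripper_width'],s['grasp_force'],s['joint_efforts'])
go(.544,.037,.088,.148+np.pi)"
```

```text
0.1500406297950891 60.915979743003845 [ 3.28473888e+00 -4.65927422e+01  2.18448687e+01  5.49749984e-04
  1.67454902e+00  2.63310391e-01]
t 6.02 pos [0.5472 0.0345 0.0934] yaw -3.003 units [0.14 0.15 0.27] rotz -0.08 j6 -0.21 F [-0.7 -6.  -0. ] M [-1.069  0.145  0.266]
```

Request:
send_rows:
  rot:
    - [0, 0, 0]
    - [0, 0, 0]
    - [0, 0, 0]
    - [0, 0, 0]
    - [0, 0, 0]
  translation:
    - [0, 0, 0]
    - [0, 0, 0]
    - [0.1, -0.09, 0.18]
    - [0, 0, 0]
    - [0, 0, 0]
  fingers: [150, 150, 150, 150, 255]

```text
clock: 6.43
tool_pos: [0.5444, 0.0347, 0.0886]
tcp_rot: [[-0.99, -0.139, -0.0], [-0.139, 0.99, 0.0], [0.0, 0.0, -1.0]]
contact_force: [0.1, 0.2, 0.5]
gripper_width: 0.285
grasp_force: 0.0
```

Request:
send_rows:
  rot:
    - [0, 0, 0]
    - [0, 0, 0]
    - [0, 0, 0]
    - [0, 0, 0]
    - [0, 0, 0]
  translation:
    - [0, 0, 0]
    - [0, 0, 0]
    - [0, 0, 0]
    - [0, 0, 0]
    - [0, 0, 0]
  fingers: [255, 255, 255, 255, 255]

```text
clock: 6.85
tool_pos: [0.5447, 0.034, 0.0888]
tcp_rot: [[-0.99, -0.139, -0.0], [-0.139, 0.99, -0.001], [0.0, -0.001, -1.0]]
contact_force: [-1.8, -4.8, 2.9]
gripper_width: 0.151
grasp_force: 60.7
```

```bash
python3 -c "
from h import *
s=state();print(s['gripper_width'],s['grasp_force'])
go(.545,.034,.088,.148+np.pi)"
```

```text
0.15073106726315202 60.67222237586975
t 6.85 pos [0.5447 0.034  0.0888] yaw -3.003 units [-0.01 -0.    0.04] rotz -0.07 j6 -0.21 F [-1.8 -4.8  2.9] M [-0.901  0.279  0.252]
```

```bash
cat > l.py <<'E'
from cell import state;import numpy as np
s=state();R=np.array(s['tcp_rot']);p=s['tool_pos']
print("t %.2f yaw %.4f j6 %.3f Mz %.3f tau6 %.3f F %s w %.3f p %s"%(s['clock'],np.arctan2(-R[1,0],-R[0,0]),s['joint_pos'][5],s['moment'][2],s['joint_efforts'][5],np.round(s['contact_force'],1),s['gripper_width'],np.round(p,4)))
E
python3 l.py
```

```text
t 6.85 yaw 0.1391 j6 -0.211 Mz 0.252 tau6 0.257 F [-1.8 -4.8  2.9] w 0.151 p [0.5447 0.034  0.0888]
```

Request:
send_rows:
  rot:
    - [0, 0, -0.33]
    - [0, 0, 0]
  translation:
    - [0, 0, 0]
    - [0, 0, 0]
  fingers: [255, 255]

```text
clock: 7.02
tool_pos: [0.5448, 0.0339, 0.0888]
tcp_rot: [[-0.984, -0.177, 0.0], [-0.177, 0.984, -0.001], [0.0, -0.001, -1.0]]
contact_force: [-2.1, -4.8, 3.0]
gripper_width: 0.153
grasp_force: 60.6
```

```bash
python3 l.py
```

```text
t 7.02 yaw 0.1778 j6 -0.250 Mz -0.167 tau6 -0.403 F [-2.1 -4.8  3. ] w 0.153 p [0.5448 0.0339 0.0888]
```

Request:
send_rows:
  rot:
    - [0, 0, -0.33]
    - [0, 0, 0]
  translation:
    - [0, 0, 0]
    - [0, 0, 0]
  fingers: [255, 255]

```text
clock: 7.18
tool_pos: [0.5448, 0.0338, 0.0889]
tcp_rot: [[-0.976, -0.216, 0.0], [-0.216, 0.976, -0.002], [0.0, -0.002, -1.0]]
contact_force: [-1.2, -5.3, 3.7]
gripper_width: 0.153
grasp_force: 60.6
```

```bash
python3 l.py
```

```text
t 7.18 yaw 0.2176 j6 -0.290 Mz -0.001 tau6 -0.172 F [-1.2 -5.3  3.7] w 0.153 p [0.5448 0.0338 0.0889]
```

Request:
send_rows:
  rot:
    - [0, 0, -0.33]
    - [0, 0, 0]
  translation:
    - [0, 0, 0]
    - [0, 0, 0]
  fingers: [255, 255]

```text
clock: 7.35
tool_pos: [0.5448, 0.0337, 0.0888]
tcp_rot: [[-0.967, -0.255, 0.0], [-0.255, 0.967, -0.002], [0.0, -0.002, -1.0]]
contact_force: [-2.2, -6.3, 2.9]
gripper_width: 0.157
grasp_force: 60.6
```

```bash
python3 l.py
```

```text
t 7.35 yaw 0.2575 j6 -0.330 Mz -0.032 tau6 -0.179 F [-2.2 -6.3  2.9] w 0.157 p [0.5448 0.0337 0.0888]
```

Request:
send_rows:
  rot:
    - [0, 0, -0.33]
    - [0, 0, 0]
  translation:
    - [0, 0, 0]
    - [0, 0, 0]
  fingers: [255, 255]

```text
clock: 7.52
tool_pos: [0.5448, 0.0336, 0.0888]
tcp_rot: [[-0.956, -0.293, 0.0], [-0.293, 0.956, -0.002], [0.001, -0.002, -1.0]]
contact_force: [-1.4, -6.5, 3.6]
gripper_width: 0.153
grasp_force: 60.7
```

```bash
python3 l.py
```

```text
t 7.52 yaw 0.2973 j6 -0.370 Mz 0.174 tau6 0.031 F [-1.4 -6.5  3.6] w 0.153 p [0.5448 0.0336 0.0888]
```

Request:
send_rows:
  rot:
    - [0, 0, -0.33]
    - [0, 0, 0]
  translation:
    - [0, 0, 0]
    - [0, 0, 0]
  fingers: [255, 255]

```text
clock: 7.68
tool_pos: [0.5449, 0.0335, 0.0889]
tcp_rot: [[-0.944, -0.331, 0.0], [-0.331, 0.944, -0.002], [0.001, -0.002, -1.0]]
contact_force: [-1.0, -7.3, 3.3]
gripper_width: 0.153
grasp_force: 60.6
```

```bash
python3 l.py
```

```text
t 7.68 yaw 0.3372 j6 -0.410 Mz 0.231 tau6 0.101 F [-1.  -7.3  3.3] w 0.153 p [0.5449 0.0335 0.0889]
```

Request:
send_rows:
  rot:
    - [0, 0, -0.25]
    - [0, 0, 0]
  translation:
    - [0, -0.05, 0]
    - [0, 0, 0]
  fingers: [255, 255]

```text
clock: 7.85
tool_pos: [0.5449, 0.0334, 0.0888]
tcp_rot: [[-0.933, -0.359, -0.0], [-0.359, 0.933, -0.0], [0.0, -0.0, -1.0]]
contact_force: [-1.4, -5.2, 4.1]
gripper_width: 0.152
grasp_force: 60.8
```

```bash
python3 l.py
```

```text
t 7.85 yaw 0.3671 j6 -0.441 Mz 0.220 tau6 0.103 F [-1.4 -5.2  4.1] w 0.152 p [0.5449 0.0334 0.0888]
```

Request:
send_rows:
  rot:
    - [0, 0, -0.25]
    - [0, 0, 0]
  translation:
    - [0, 0, 0]
    - [0, 0, 0]
  fingers: [255, 255]

```text
clock: 8.02
tool_pos: [0.5449, 0.0333, 0.0888]
tcp_rot: [[-0.922, -0.387, -0.0], [-0.387, 0.922, -0.001], [0.0, -0.001, -1.0]]
contact_force: [-2.3, -5.6, 4.0]
gripper_width: 0.151
grasp_force: 60.8
```

```bash
python3 l.py
```

```text
t 8.02 yaw 0.3971 j6 -0.471 Mz 0.277 tau6 0.201 F [-2.3 -5.6  4. ] w 0.151 p [0.5449 0.0333 0.0888]
```

Request:
send_rows:
  rot:
    - [0, 0, -0.25]
    - [0, 0, 0]
  translation:
    - [0, 0, 0]
    - [0, 0, 0]
  fingers: [255, 255]

```text
clock: 8.18
tool_pos: [0.545, 0.0333, 0.0889]
tcp_rot: [[-0.91, -0.414, -0.0], [-0.414, 0.91, -0.001], [0.001, -0.001, -1.0]]
contact_force: [-2.4, -4.9, 4.9]
gripper_width: 0.151
grasp_force: 61.2
```

```bash
python3 l.py
```

```text
t 8.18 yaw 0.4272 j6 -0.501 Mz 0.434 tau6 0.284 F [-2.4 -4.9  4.9] w 0.151 p [0.545  0.0333 0.0889]
```

Request:
send_rows:
  rot:
    - [0, 0, -0.2]
    - [0, 0, 0]
  translation:
    - [0, 0, 0]
    - [0, 0, 0]
  fingers: [255, 255]

```text
clock: 8.35
tool_pos: [0.545, 0.0332, 0.0888]
tcp_rot: [[-0.9, -0.436, -0.0], [-0.436, 0.9, -0.001], [0.001, -0.001, -1.0]]
contact_force: [-2.9, -6.0, 5.0]
gripper_width: 0.157
grasp_force: 61.3
```

```bash
python3 l.py
```

```text
t 8.35 yaw 0.4511 j6 -0.525 Mz 0.471 tau6 0.380 F [-2.9 -6.   5. ] w 0.157 p [0.545  0.0332 0.0888]
```

Request:
send_rows:
  rot:
    - [0, 0, -0.2]
    - [0, 0, 0]
  translation:
    - [0, 0, 0]
    - [0, 0, 0]
  fingers: [255, 255]

```text
clock: 8.52
tool_pos: [0.545, 0.0332, 0.0889]
tcp_rot: [[-0.889, -0.457, -0.0], [-0.457, 0.889, -0.001], [0.001, -0.001, -1.0]]
contact_force: [-1.6, -6.2, 4.4]
gripper_width: 0.153
grasp_force: 61.0
```

```bash
python3 l.py
```

```text
t 8.52 yaw 0.4749 j6 -0.549 Mz 0.390 tau6 0.223 F [-1.6 -6.2  4.4] w 0.153 p [0.545  0.0332 0.0889]
```

Request:
send_rows:
  rot:
    - [0, 0, -0.2]
    - [0, 0, 0]
  translation:
    - [0, 0, 0]
    - [0, 0, 0]
  fingers: [255, 255]

```text
clock: 8.68
tool_pos: [0.545, 0.0331, 0.0888]
tcp_rot: [[-0.878, -0.478, -0.0], [-0.478, 0.878, -0.001], [0.001, -0.001, -1.0]]
contact_force: [-1.2, -5.5, 4.3]
gripper_width: 0.154
grasp_force: 60.8
```

```bash
python3 l.py
```

```text
t 8.68 yaw 0.4983 j6 -0.572 Mz 0.068 tau6 -0.062 F [-1.2 -5.5  4.3] w 0.154 p [0.545  0.0331 0.0888]
```

Request:
send_rows:
  rot:
    - [0, 0, -0.2]
    - [0, 0, 0]
  translation:
    - [0, 0, 0]
    - [0, 0, 0]
  fingers: [255, 255]

```text
clock: 8.85
tool_pos: [0.545, 0.0331, 0.0888]
tcp_rot: [[-0.867, -0.498, -0.0], [-0.498, 0.867, -0.001], [0.001, -0.001, -1.0]]
contact_force: [-1.3, -5.1, 5.1]
gripper_width: 0.152
grasp_force: 60.8
```

```bash
python3 l.py
```

```text
t 8.85 yaw 0.5210 j6 -0.595 Mz -0.402 tau6 -0.568 F [-1.3 -5.1  5.1] w 0.152 p [0.545  0.0331 0.0888]
```

Request:
send_rows:
  rot:
    - [0, 0, -0.2]
    - [0, 0, 0]
  translation:
    - [0, 0, 0]
    - [0, 0, 0]
  fingers: [255, 255]

```text
clock: 9.02
tool_pos: [0.5451, 0.033, 0.0888]
tcp_rot: [[-0.855, -0.519, 0.0], [-0.519, 0.855, -0.001], [0.001, -0.001, -1.0]]
contact_force: [-2.0, -7.2, 3.3]
gripper_width: 0.153
grasp_force: 60.8
```

```bash
python3 l.py
```

```text
t 9.02 yaw 0.5457 j6 -0.620 Mz -0.046 tau6 -0.101 F [-2.  -7.2  3.3] w 0.153 p [0.5451 0.033  0.0888]
```

Request:
send_rows:
  rot:
    - [0, 0, -0.2]
    - [0, 0, 0]
  translation:
    - [0, -0.04, 0]
    - [0, 0, 0]
  fingers: [255, 255]
  force: 90

```text
clock: 9.18
tool_pos: [0.5451, 0.0329, 0.0889]
tcp_rot: [[-0.842, -0.54, -0.001], [-0.54, 0.842, -0.0], [0.001, 0.0, -1.0]]
contact_force: [-2.3, -3.9, 6.6]
gripper_width: 0.146
grasp_force: 90.4
```

```bash
python3 l.py
```

```text
t 9.18 yaw 0.5701 j6 -0.645 Mz -0.024 tau6 -0.096 F [-2.3 -3.9  6.6] w 0.146 p [0.5451 0.0329 0.0889]
```

Request:
send_rows:
  rot:
    - [0, 0, -0.25]
    - [0, 0, 0]
  translation:
    - [0, 0, 0]
    - [0, 0, 0]
  fingers: [255, 255]

```text
clock: 9.35
tool_pos: [0.5452, 0.0328, 0.0889]
tcp_rot: [[-0.825, -0.565, -0.0], [-0.565, 0.825, -0.0], [0.001, -0.0, -1.0]]
contact_force: [-3.1, -4.4, 6.4]
gripper_width: 0.149
grasp_force: 90.4
```

```bash
python3 l.py
```

```text
t 9.35 yaw 0.6005 j6 -0.675 Mz 0.025 tau6 -0.102 F [-3.1 -4.4  6.4] w 0.149 p [0.5452 0.0328 0.0889]
```

Request:
send_rows:
  rot:
    - [0, 0, -0.25]
    - [0, 0, 0]
  translation:
    - [0, 0, 0]
    - [0, 0, 0]
  fingers: [255, 255]

```text
clock: 9.52
tool_pos: [0.5453, 0.0328, 0.0889]
tcp_rot: [[-0.808, -0.59, -0.0], [-0.59, 0.808, -0.001], [0.001, -0.0, -1.0]]
contact_force: [-2.7, -4.5, 5.9]
gripper_width: 0.148
grasp_force: 90.4
```

```bash
python3 l.py
```

```text
t 9.52 yaw 0.6306 j6 -0.705 Mz 0.022 tau6 -0.066 F [-2.7 -4.5  5.9] w 0.148 p [0.5453 0.0328 0.0889]
```

Request:
send_rows:
  rot:
    - [0, 0, -0.3]
    - [0, 0, 0]
  translation:
    - [0, 0, 0]
    - [0, 0, 0]
  fingers: [255, 255]

```text
clock: 9.68
tool_pos: [0.5453, 0.0327, 0.0889]
tcp_rot: [[-0.786, -0.619, -0.0], [-0.619, 0.786, -0.001], [0.001, -0.0, -1.0]]
contact_force: [-2.3, -5.4, 5.8]
gripper_width: 0.144
grasp_force: 90.3
```

```bash
python3 l.py
```

```text
t 9.68 yaw 0.6670 j6 -0.742 Mz 0.239 tau6 0.070 F [-2.3 -5.4  5.8] w 0.144 p [0.5453 0.0327 0.0889]
```

Request:
send_rows:
  rot:
    - [0, 0, -0.3]
    - [0, 0, 0]
  translation:
    - [0, 0, 0]
    - [0, 0, 0]
  fingers: [255, 255]

```text
clock: 9.85
tool_pos: [0.5454, 0.0327, 0.0889]
tcp_rot: [[-0.763, -0.647, -0.0], [-0.647, 0.763, -0.001], [0.001, -0.001, -1.0]]
contact_force: [-3.4, -6.0, 5.4]
gripper_width: 0.152
grasp_force: 90.2
```

```bash
python3 l.py
```

```text
t 9.85 yaw 0.7033 j6 -0.778 Mz 0.287 tau6 0.154 F [-3.4 -6.   5.4] w 0.152 p [0.5454 0.0327 0.0889]
```

Request:
send_rows:
  rot:
    - [0, 0, -0.2]
    - [0, 0, 0]
  translation:
    - [0, 0, 0]
    - [0, 0, 0]
  fingers: [255, 255]

```text
clock: 10.02
tool_pos: [0.5454, 0.0326, 0.0889]
tcp_rot: [[-0.747, -0.665, -0.0], [-0.665, 0.747, -0.001], [0.001, -0.001, -1.0]]
contact_force: [-2.0, -4.9, 4.3]
gripper_width: 0.144
grasp_force: 90.1
```

```bash
python3 l.py
```

```text
t 10.02 yaw 0.7269 j6 -0.802 Mz 0.171 tau6 0.157 F [-2.  -4.9  4.3] w 0.144 p [0.5454 0.0326 0.0889]
```

Request:
send_rows:
  rot:
    - [0, 0, -0.2]
    - [0, 0, 0]
  translation:
    - [0, 0, 0]
    - [0, 0, 0]
  fingers: [255, 255]

```text
clock: 10.18
tool_pos: [0.5454, 0.0325, 0.0889]
tcp_rot: [[-0.731, -0.682, -0.0], [-0.682, 0.731, -0.001], [0.001, -0.001, -1.0]]
contact_force: [-2.2, -5.8, 4.7]
gripper_width: 0.148
grasp_force: 90.3
```

```bash
python3 l.py
```

```text
t 10.18 yaw 0.7507 j6 -0.826 Mz 0.309 tau6 0.180 F [-2.2 -5.8  4.7] w 0.148 p [0.5454 0.0325 0.0889]
```

Driving into the second seat. I'll take fine steps here.

Request:
send_rows:
  rot:
    - [0, 0, -0.2]
    - [0, 0, 0]
  translation:
    - [0, 0, 0]
    - [0, 0, 0]
  fingers: [255, 255]

```text
clock: 10.35
tool_pos: [0.5455, 0.0325, 0.0889]
tcp_rot: [[-0.714, -0.7, 0.0], [-0.7, 0.714, -0.001], [0.001, -0.001, -1.0]]
contact_force: [-2.7, -5.6, 4.5]
gripper_width: 0.148
grasp_force: 90.3
```

```bash
python3 l.py
```

```text
t 10.35 yaw 0.7750 j6 -0.850 Mz 0.399 tau6 0.302 F [-2.7 -5.6  4.5] w 0.148 p [0.5455 0.0325 0.0889]
```

Request:
send_rows:
  rot:
    - [0, 0, -0.2]
    - [0, 0, 0]
  translation:
    - [0, 0, 0]
    - [0, 0, 0]
  fingers: [255, 255]

```text
clock: 10.52
tool_pos: [0.5455, 0.0324, 0.0889]
tcp_rot: [[-0.697, -0.717, 0.0], [-0.717, 0.697, -0.001], [0.001, -0.001, -1.0]]
contact_force: [-1.4, -6.5, 4.9]
gripper_width: 0.147
grasp_force: 90.5
```

```bash
python3 l.py
```

```text
t 10.52 yaw 0.7992 j6 -0.874 Mz 0.526 tau6 0.433 F [-1.4 -6.5  4.9] w 0.147 p [0.5455 0.0324 0.0889]
```

Request:
send_rows:
  rot:
    - [0, 0, -0.2]
    - [0, 0, 0]
  translation:
    - [0, 0, 0]
    - [0, 0, 0]
  fingers: [255, 255]

```text
clock: 10.68
tool_pos: [0.5456, 0.0324, 0.0889]
tcp_rot: [[-0.68, -0.733, 0.0], [-0.733, 0.68, -0.001], [0.001, -0.001, -1.0]]
contact_force: [-1.3, -5.8, 4.0]
gripper_width: 0.149
grasp_force: 90.2
```

```bash
python3 l.py
```

```text
t 10.68 yaw 0.8228 j6 -0.898 Mz 0.373 tau6 0.190 F [-1.3 -5.8  4. ] w 0.149 p [0.5456 0.0324 0.0889]
```

Request:
send_rows:
  rot:
    - [0, 0, -0.2]
    - [0, 0, 0]
  translation:
    - [0, 0, 0]
    - [0, 0, 0]
  fingers: [255, 255]

```text
clock: 10.85
tool_pos: [0.5456, 0.0324, 0.0889]
tcp_rot: [[-0.663, -0.748, 0.0], [-0.748, 0.663, -0.001], [0.001, -0.001, -1.0]]
contact_force: [-1.4, -6.0, 4.8]
gripper_width: 0.145
grasp_force: 90.1
```

```bash
python3 l.py
```

```text
t 10.85 yaw 0.8457 j6 -0.921 Mz -0.107 tau6 -0.258 F [-1.4 -6.   4.8] w 0.145 p [0.5456 0.0324 0.0889]
```

Request:
send_rows:
  rot:
    - [0, 0, -0.15]
    - [0, 0, 0]
  translation:
    - [0, 0, 0]
    - [0, 0, 0]
  fingers: [255, 255]

```text
clock: 11.02
tool_pos: [0.5456, 0.0324, 0.0889]
tcp_rot: [[-0.65, -0.76, 0.0], [-0.76, 0.65, -0.001], [0.001, -0.001, -1.0]]
contact_force: [-0.7, -5.2, 3.9]
gripper_width: 0.147
grasp_force: 90.1
```

```bash
python3 l.py
```

```text
t 11.02 yaw 0.8632 j6 -0.938 Mz -0.117 tau6 -0.200 F [-0.7 -5.2  3.9] w 0.147 p [0.5456 0.0324 0.0889]
```

Request:
send_rows:
  rot:
    - [0, 0, -0.15]
    - [0, 0, 0]
  translation:
    - [0, 0, 0]
    - [0, 0, 0]
  fingers: [255, 255]

```text
clock: 11.18
tool_pos: [0.5457, 0.0324, 0.0889]
tcp_rot: [[-0.637, -0.771, 0.0], [-0.771, 0.637, -0.001], [0.001, -0.001, -1.0]]
contact_force: [-1.8, -5.8, 4.3]
gripper_width: 0.149
grasp_force: 90.2
```

```bash
python3 l.py
```

```text
t 11.18 yaw 0.8805 j6 -0.956 Mz -0.482 tau6 -0.574 F [-1.8 -5.8  4.3] w 0.149 p [0.5457 0.0324 0.0889]
```

Request:
send_rows:
  rot:
    - [0, 0, -0.15]
    - [0, 0, 0]
  translation:
    - [0, 0, 0]
    - [0, 0, 0]
  fingers: [255, 255]

```text
clock: 11.35
tool_pos: [0.5457, 0.0323, 0.0889]
tcp_rot: [[-0.623, -0.782, 0.0], [-0.782, 0.623, -0.001], [0.001, -0.001, -1.0]]
contact_force: [-0.6, -6.0, 3.7]
gripper_width: 0.145
grasp_force: 90.1
```

```bash
python3 l.py
```

```text
t 11.35 yaw 0.8985 j6 -0.974 Mz -0.396 tau6 -0.496 F [-0.6 -6.   3.7] w 0.145 p [0.5457 0.0323 0.0889]
```

Request:
send_rows:
  rot:
    - [0, 0, -0.12]
    - [0, 0, 0]
  translation:
    - [0, 0, 0]
    - [0, 0, 0]
  fingers: [255, 255]

```text
clock: 11.52
tool_pos: [0.5458, 0.0323, 0.0889]
tcp_rot: [[-0.611, -0.791, 0.0], [-0.791, 0.611, -0.001], [0.001, -0.001, -1.0]]
contact_force: [-0.8, -6.4, 3.8]
gripper_width: 0.145
grasp_force: 90.1
```

```bash
python3 l.py
```

```text
t 11.52 yaw 0.9130 j6 -0.988 Mz -0.296 tau6 -0.291 F [-0.8 -6.4  3.8] w 0.145 p [0.5458 0.0323 0.0889]
```

Request:
send_rows:
  rot:
    - [0, 0, 0]
  translation:
    - [0, 0, 0]
  fingers: [255]

```text
clock: 11.6
tool_pos: [0.5457, 0.0323, 0.0889]
tcp_rot: [[-0.612, -0.791, 0.0], [-0.791, 0.612, -0.001], [0.001, -0.001, -1.0]]
contact_force: [-0.9, -5.8, 3.9]
gripper_width: 0.145
grasp_force: 90.1
```

```bash
python3 l.py; python3 l.py
```

```text
t 11.60 yaw 0.9126 j6 -0.988 Mz -0.443 tau6 -0.479 F [-0.9 -5.8  3.9] w 0.145 p [0.5457 0.0323 0.0889]
t 11.60 yaw 0.9126 j6 -0.988 Mz -0.443 tau6 -0.479 F [-0.9 -5.8  3.9] w 0.145 p [0.5457 0.0323 0.0889]
```

Request:
send_rows:
  rot:
    - [0, 0, 0]
  translation:
    - [0, 0, 0]
  fingers: [255]

```text
clock: 11.68
tool_pos: [0.5458, 0.0323, 0.0889]
tcp_rot: [[-0.612, -0.791, 0.0], [-0.791, 0.612, -0.001], [0.001, -0.001, -1.0]]
contact_force: [-1.0, -5.7, 4.6]
gripper_width: 0.145
grasp_force: 90.1
```

```bash
python3 l.py
```

```text
t 11.68 yaw 0.9123 j6 -0.988 Mz -0.500 tau6 -0.492 F [-1.  -5.7  4.6] w 0.145 p [0.5458 0.0323 0.0889]
```

Request:
send_rows:
  rot:
    - [0, 0, 0]
  translation:
    - [0, 0, 0]
  fingers: [255]

```text
clock: 11.77
tool_pos: [0.5457, 0.0323, 0.0889]
tcp_rot: [[-0.612, -0.791, 0.0], [-0.791, 0.612, -0.001], [0.001, -0.001, -1.0]]
contact_force: [-1.0, -5.4, 4.0]
gripper_width: 0.15
grasp_force: 90.1
```

```bash
python3 - <<'E'
from h import *
exec(open('l.py').read())
for cam in ('top','side'):
    im,d=snapshot(cam);cv2.imwrite(f'pics/{cam}2.png',im[:,:,::-1]);np.save(f'd2_{cam}.npy',d)
exec(open('l.py').read())
E
```

```text
t 11.77 yaw 0.9124 j6 -0.988 Mz -0.530 tau6 -0.493 F [-1.  -5.4  4. ] w 0.150 p [0.5457 0.0323 0.0889]
t 11.87 yaw 0.9124 j6 -0.988 Mz -0.534 tau6 -0.493 F [-1.5 -5.5  4.6] w 0.149 p [0.5457 0.0323 0.0889]
```

Request:
send_rows:
  rot:
    - [0, 0, -0.12]
    - [0, 0, 0]
    - [0, 0, 0]
    - [0, 0, 0]
    - [0, 0, 0]
  translation:
    - [0, 0, 0]
    - [0, 0, 0]
    - [0, 0, 0]
    - [0, 0, 0]
    - [0, 0, 0]
  fingers: [255, 255, 255, 255, 255]

```text
clock: 12.28
tool_pos: [0.5458, 0.0323, 0.0889]
tcp_rot: [[-0.6, -0.8, 0.001], [-0.8, 0.6, -0.001], [0.001, -0.001, -1.0]]
contact_force: [-1.0, -6.0, 4.3]
gripper_width: 0.15
grasp_force: 90.0
```

```bash
python3 l.py
```

```text
t 12.28 yaw 0.9272 j6 -1.002 Mz -0.319 tau6 -0.306 F [-1.  -6.   4.3] w 0.150 p [0.5458 0.0323 0.0889]
```

Request:
send_rows:
  rot:
    - [0, 0, 0]
    - [0, 0, 0]
    - [0, 0, 0]
  translation:
    - [0, 0, 0]
    - [0, 0, 0]
    - [0, 0, 0]
  fingers: [255, 255, 255]

```text
clock: 12.53
tool_pos: [0.5458, 0.0323, 0.0889]
tcp_rot: [[-0.6, -0.8, 0.001], [-0.8, 0.6, -0.001], [0.001, -0.001, -1.0]]
contact_force: [-0.1, -6.0, 3.5]
gripper_width: 0.146
grasp_force: 90.0
```

```bash
python3 l.py
```

```text
t 12.53 yaw 0.9272 j6 -1.002 Mz -0.254 tau6 -0.306 F [-0.1 -6.   3.5] w 0.146 p [0.5458 0.0323 0.0889]
```

Request:
send_rows:
  rot:
    - [0, 0, -0.1]
    - [0, 0, 0]
    - [0, 0, 0]
    - [0, 0, 0]
    - [0, 0, 0]
  translation:
    - [0, 0, 0]
    - [0, 0, 0]
    - [0, 0, 0]
    - [0, 0, 0]
    - [0, 0, 0]
  fingers: [255, 255, 255, 255, 255]

```text
clock: 12.95
tool_pos: [0.5458, 0.0322, 0.0889]
tcp_rot: [[-0.591, -0.807, 0.001], [-0.807, 0.591, -0.001], [0.001, -0.001, -1.0]]
contact_force: [0.1, -5.7, 4.6]
gripper_width: 0.145
grasp_force: 90.1
```

```bash
python3 l.py; python3 -c "
import cv2,numpy as np
a=cv2.imread('pics/top2.png')[140:230,185:275];b=cv2.imread('pics/side2.png')[165:255,200:290]
cv2.imwrite('pics/c2.png',cv2.resize(np.hstack([a,b]),None,fx=4.4,fy=4.4,interpolation=cv2.INTER_CUBIC))"
```

```text
t 12.95 yaw 0.9384 j6 -1.014 Mz -0.567 tau6 -0.580 F [ 0.1 -5.7  4.6] w 0.145 p [0.5458 0.0322 0.0889]
```

View pics/c2.png

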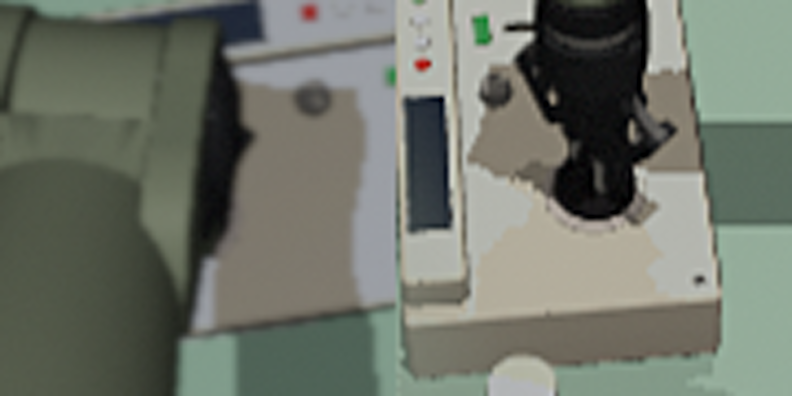

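Torque climbs to -0.58 well past the second flip, where the earlier seat had already faded to 0, so this is the zero stop, lightly touched. I'll raise the grip and turn clockwise, logging as I go.

Request:
send_rows:
  rot:
    - [0, 0, 0.4]
    - [0, 0, 0]
    - [0, 0, 0]
  translation:
    - [0, 0, 0]
    - [0, 0, 0]
    - [0, 0, 0]
  fingers: [255, 255, 255]
  force: 115

```text
clock: 13.2
tool_pos: [0.5457, 0.0323, 0.089]
tcp_rot: [[-0.629, -0.777, 0.0], [-0.777, 0.629, -0.001], [0.001, -0.001, -1.0]]
contact_force: [-1.0, -4.2, 5.1]
gripper_width: 0.143
grasp_force: 114.2
```

```bash
python3 l.py
```

```text
t 13.20 yaw 0.8905 j6 -0.966 Mz -0.563 tau6 -0.557 F [-1.  -4.2  5.1] w 0.143 p [0.5457 0.0323 0.089 ]
```

Request:
send_rows:
  rot:
    - [0, 0, 0.3]
    - [0, 0, 0]
    - [0, 0, 0]
  translation:
    - [0, 0, 0]
    - [0, 0, 0]
    - [0, 0, 0]
  fingers: [255, 255, 255]

```text
clock: 13.45
tool_pos: [0.5457, 0.0324, 0.089]
tcp_rot: [[-0.656, -0.755, 0.0], [-0.755, 0.656, -0.001], [0.001, -0.001, -1.0]]
contact_force: [-1.0, -4.7, 4.7]
gripper_width: 0.147
grasp_force: 114.1
```

```bash
python3 l.py
```

```text
t 13.45 yaw 0.8550 j6 -0.930 Mz -0.419 tau6 -0.379 F [-1.  -4.7  4.7] w 0.147 p [0.5457 0.0324 0.089 ]
```

Request:
send_rows:
  rot:
    - [0, 0, 0.3]
    - [0, 0, 0]
    - [0, 0, 0]
  translation:
    - [0, 0, 0]
    - [0, 0, 0]
    - [0, 0, 0]
  fingers: [255, 255, 255]

```text
clock: 13.7
tool_pos: [0.5456, 0.0324, 0.089]
tcp_rot: [[-0.682, -0.731, 0.0], [-0.731, 0.682, -0.001], [0.001, -0.001, -1.0]]
contact_force: [-1.7, -4.7, 5.1]
gripper_width: 0.146
grasp_force: 114.1
```

```bash
python3 l.py
```

```text
t 13.70 yaw 0.8205 j6 -0.895 Mz 0.078 tau6 0.069 F [-1.7 -4.7  5.1] w 0.146 p [0.5456 0.0324 0.089 ]
```

Request:
send_rows:
  rot:
    - [0, 0, 0.3]
    - [0, 0, 0]
    - [0, 0, 0]
  translation:
    - [0, 0, 0]
    - [0, 0, 0]
    - [0, 0, 0]
  fingers: [255, 255, 255]

```text
clock: 13.95
tool_pos: [0.5455, 0.0325, 0.089]
tcp_rot: [[-0.708, -0.706, 0.0], [-0.706, 0.708, -0.001], [0.001, -0.001, -1.0]]
contact_force: [-2.5, -5.9, 5.4]
gripper_width: 0.141
grasp_force: 114.2
```

```bash
python3 l.py
```

```text
t 13.95 yaw 0.7844 j6 -0.859 Mz 0.080 tau6 0.067 F [-2.5 -5.9  5.4] w 0.141 p [0.5455 0.0325 0.089 ]
```

Request:
send_rows:
  rot:
    - [0, 0, 0.3]
    - [0, 0, 0]
    - [0, 0, 0]
  translation:
    - [0, 0, 0]
    - [0, 0, 0]
    - [0, 0, 0]
  fingers: [255, 255, 255]

```text
clock: 14.2
tool_pos: [0.5454, 0.0325, 0.089]
tcp_rot: [[-0.733, -0.68, -0.0], [-0.68, 0.733, -0.001], [0.001, -0.001, -1.0]]
contact_force: [-3.0, -5.0, 5.5]
gripper_width: 0.144
grasp_force: 114.2
```

```bash
python3 l.py
```

```text
t 14.20 yaw 0.7481 j6 -0.823 Mz -0.010 tau6 -0.035 F [-3.  -5.   5.5] w 0.144 p [0.5454 0.0325 0.089 ]
```

Request:
send_rows:
  rot:
    - [0, 0, 0.3]
    - [0, 0, 0]
    - [0, 0, 0]
  translation:
    - [0, 0, 0]
    - [0, 0, 0]
    - [0, 0, 0]
  fingers: [255, 255, 255]

```text
clock: 14.45
tool_pos: [0.5454, 0.0326, 0.089]
tcp_rot: [[-0.757, -0.654, -0.0], [-0.654, 0.757, -0.001], [0.001, -0.001, -1.0]]
contact_force: [-1.9, -5.2, 6.0]
gripper_width: 0.147
grasp_force: 114.3
```

```bash
python3 l.py
```

```text
t 14.45 yaw 0.7126 j6 -0.787 Mz 0.207 tau6 0.177 F [-1.9 -5.2  6. ] w 0.147 p [0.5454 0.0326 0.089 ]
```

Request:
send_rows:
  rot:
    - [0, 0, 0]
    - [0, 0, 0]
  translation:
    - [0, 0, 0]
    - [0, 0, 0]
  fingers: [255, 255]

```text
clock: 14.62
tool_pos: [0.5454, 0.0326, 0.089]
tcp_rot: [[-0.756, -0.654, -0.0], [-0.654, 0.756, -0.001], [0.001, -0.001, -1.0]]
contact_force: [-2.6, -5.0, 5.5]
gripper_width: 0.14
grasp_force: 114.3
```

```bash
python3 l.py
```

```text
t 14.62 yaw 0.7129 j6 -0.788 Mz 0.231 tau6 0.179 F [-2.6 -5.   5.5] w 0.140 p [0.5454 0.0326 0.089 ]
```

Request:
send_rows:
  rot:
    - [0, 0, 0.25]
    - [0, 0, 0]
  translation:
    - [0, 0, 0]
    - [0, 0, 0]
  fingers: [255, 255]

```text
clock: 14.78
tool_pos: [0.5453, 0.0327, 0.089]
tcp_rot: [[-0.777, -0.63, -0.0], [-0.63, 0.777, -0.001], [0.001, -0.0, -1.0]]
contact_force: [-2.4, -4.3, 6.4]
gripper_width: 0.139
grasp_force: 114.2
```

```bash
python3 l.py
```

```text
t 14.78 yaw 0.6812 j6 -0.756 Mz -0.229 tau6 -0.112 F [-2.4 -4.3  6.4] w 0.139 p [0.5453 0.0327 0.089 ]
```

Request:
send_rows:
  rot:
    - [0, 0, 0.25]
    - [0, 0, 0]
  translation:
    - [0, 0, 0]
    - [0, 0, 0]
  fingers: [255, 255]

```text
clock: 14.95
tool_pos: [0.5453, 0.0328, 0.089]
tcp_rot: [[-0.795, -0.606, -0.0], [-0.606, 0.795, -0.001], [0.001, -0.0, -1.0]]
contact_force: [-2.5, -4.5, 6.2]
gripper_width: 0.144
grasp_force: 114.3
```

```bash
python3 l.py
```

```text
t 14.95 yaw 0.6512 j6 -0.726 Mz -0.183 tau6 -0.073 F [-2.5 -4.5  6.2] w 0.144 p [0.5453 0.0328 0.089 ]
```

Request:
send_rows:
  rot:
    - [0, 0, 0.25]
    - [0, 0, 0]
  translation:
    - [0, 0, 0]
    - [0, 0, 0]
  fingers: [255, 255]

```text
clock: 15.12
tool_pos: [0.5452, 0.0328, 0.089]
tcp_rot: [[-0.813, -0.582, -0.0], [-0.582, 0.813, -0.0], [0.001, -0.0, -1.0]]
contact_force: [-2.8, -3.8, 6.7]
gripper_width: 0.145
grasp_force: 114.3
```

```bash
python3 l.py
```

```text
t 15.12 yaw 0.6210 j6 -0.696 Mz -0.196 tau6 -0.129 F [-2.8 -3.8  6.7] w 0.145 p [0.5452 0.0328 0.089 ]
```

Request:
send_rows:
  rot:
    - [0, 0, 0.25]
    - [0, 0, 0]
  translation:
    - [0, 0, 0]
    - [0, 0, 0]
  fingers: [255, 255]

```text
clock: 15.28
tool_pos: [0.5452, 0.0329, 0.089]
tcp_rot: [[-0.83, -0.557, -0.0], [-0.557, 0.83, -0.0], [0.0, -0.0, -1.0]]
contact_force: [-2.7, -4.2, 5.6]
gripper_width: 0.142
grasp_force: 114.3
```

```bash
python3 l.py
```

```text
t 15.28 yaw 0.5909 j6 -0.666 Mz -0.274 tau6 -0.227 F [-2.7 -4.2  5.6] w 0.142 p [0.5452 0.0329 0.089 ]
```

Request:
send_rows:
  rot:
    - [0, 0, 0.25]
    - [0, 0, 0]
  translation:
    - [0, 0, 0]
    - [0, 0, 0]
  fingers: [255, 255]

```text
clock: 15.45
tool_pos: [0.5451, 0.033, 0.089]
tcp_rot: [[-0.847, -0.532, -0.001], [-0.532, 0.847, -0.0], [0.001, 0.0, -1.0]]
contact_force: [-2.9, -3.8, 6.5]
gripper_width: 0.137
grasp_force: 114.3
```

```bash
python3 l.py
```

```text
t 15.45 yaw 0.5610 j6 -0.636 Mz -0.491 tau6 -0.316 F [-2.9 -3.8  6.5] w 0.137 p [0.5451 0.033  0.089 ]
```

Request:
send_rows:
  rot:
    - [0, 0, 0.25]
    - [0, 0, 0]
  translation:
    - [0, 0, 0]
    - [0, 0, 0]
  fingers: [255, 255]

```text
clock: 15.62
tool_pos: [0.5451, 0.033, 0.089]
tcp_rot: [[-0.862, -0.506, -0.001], [-0.506, 0.862, -0.0], [0.0, 0.0, -1.0]]
contact_force: [-3.9, -2.8, 5.9]
gripper_width: 0.144
grasp_force: 114.3
```

```bash
python3 l.py
```

```text
t 15.62 yaw 0.5310 j6 -0.606 Mz -0.451 tau6 -0.276 F [-3.9 -2.8  5.9] w 0.144 p [0.5451 0.033  0.089 ]
```

Request:
send_rows:
  rot:
    - [0, 0, 0.25]
    - [0, 0, 0]
  translation:
    - [0, 0, 0]
    - [0, 0, 0]
  fingers: [255, 255]

```text
clock: 15.78
tool_pos: [0.5451, 0.0331, 0.0889]
tcp_rot: [[-0.877, -0.481, -0.001], [-0.481, 0.877, 0.0], [0.0, 0.0, -1.0]]
contact_force: [-2.7, -3.7, 6.9]
gripper_width: 0.142
grasp_force: 114.3
```

```bash
python3 l.py
```

```text
t 15.78 yaw 0.5017 j6 -0.576 Mz -0.094 tau6 0.070 F [-2.7 -3.7  6.9] w 0.142 p [0.5451 0.0331 0.0889]
```

Click 1 is flipping at about 0.49. Continuing to click 2, expected near 0.16.

Request:
send_rows:
  rot:
    - [0, 0, 0.3]
    - [0, 0, 0]
  translation:
    - [0, 0, 0]
    - [0, 0, 0]
  fingers: [255, 255]

```text
clock: 15.95
tool_pos: [0.545, 0.0332, 0.089]
tcp_rot: [[-0.893, -0.449, -0.001], [-0.449, 0.893, 0.0], [0.0, 0.0, -1.0]]
contact_force: [-3.9, -4.3, 6.9]
gripper_width: 0.14
grasp_force: 114.5
```

```bash
python3 l.py
```

```text
t 15.95 yaw 0.4662 j6 -0.541 Mz 0.010 tau6 0.156 F [-3.9 -4.3  6.9] w 0.140 p [0.545  0.0332 0.089 ]
```

Request:
send_rows:
  rot:
    - [0, 0, 0.3]
    - [0, 0, 0]
  translation:
    - [0, 0, 0]
    - [0, 0, 0]
  fingers: [255, 255]

```text
clock: 16.12
tool_pos: [0.545, 0.0332, 0.089]
tcp_rot: [[-0.909, -0.417, -0.001], [-0.417, 0.909, 0.0], [0.001, 0.001, -1.0]]
contact_force: [-3.3, -3.3, 7.1]
gripper_width: 0.143
grasp_force: 114.5
```

```bash
python3 l.py
```

```text
t 16.12 yaw 0.4300 j6 -0.504 Mz 0.003 tau6 0.132 F [-3.3 -3.3  7.1] w 0.143 p [0.545  0.0332 0.089 ]
```

Request:
send_rows:
  rot:
    - [0, 0, 0.3]
    - [0, 0, 0]
  translation:
    - [0, 0, 0]
    - [0, 0, 0]
  fingers: [255, 255]

```text
clock: 16.28
tool_pos: [0.5449, 0.0333, 0.089]
tcp_rot: [[-0.923, -0.384, -0.001], [-0.384, 0.923, 0.001], [0.001, 0.001, -1.0]]
contact_force: [-4.1, -4.4, 7.0]
gripper_width: 0.147
grasp_force: 114.4
```

```bash
python3 l.py
```

```text
t 16.28 yaw 0.3938 j6 -0.468 Mz 0.017 tau6 0.146 F [-4.1 -4.4  7. ] w 0.147 p [0.5449 0.0333 0.089 ]
```

Request:
send_rows:
  rot:
    - [0, 0, 0.3]
    - [0, 0, 0]
  translation:
    - [0, 0, 0]
    - [0, 0, 0]
  fingers: [255, 255]

```text
clock: 16.45
tool_pos: [0.5449, 0.0334, 0.089]
tcp_rot: [[-0.937, -0.35, -0.001], [-0.35, 0.937, 0.001], [0.001, 0.001, -1.0]]
contact_force: [-3.5, -2.7, 6.6]
gripper_width: 0.142
grasp_force: 114.5
```

```bash
python3 l.py
```

```text
t 16.45 yaw 0.3575 j6 -0.432 Mz -0.169 tau6 -0.019 F [-3.5 -2.7  6.6] w 0.142 p [0.5449 0.0334 0.089 ]
```

Request:
send_rows:
  rot:
    - [0, 0, 0.3]
    - [0, 0, 0]
  translation:
    - [0, 0, 0]
    - [0, 0, 0]
  fingers: [255, 255]

```text
clock: 16.62
tool_pos: [0.5449, 0.0335, 0.089]
tcp_rot: [[-0.949, -0.316, -0.001], [-0.316, 0.949, 0.001], [0.001, 0.001, -1.0]]
contact_force: [-4.1, -2.0, 7.8]
gripper_width: 0.144
grasp_force: 114.4
```

```bash
python3 l.py
```

```text
t 16.62 yaw 0.3214 j6 -0.396 Mz -0.330 tau6 -0.135 F [-4.1 -2.   7.8] w 0.144 p [0.5449 0.0335 0.089 ]
```

Request:
send_rows:
  rot:
    - [0, 0, 0.3]
    - [0, 0, 0]
  translation:
    - [0, 0, 0]
    - [0, 0, 0]
  fingers: [255, 255]

```text
clock: 16.78
tool_pos: [0.5448, 0.0336, 0.0889]
tcp_rot: [[-0.96, -0.281, -0.001], [-0.281, 0.96, 0.001], [0.001, 0.001, -1.0]]
contact_force: [-3.2, -2.5, 6.6]
gripper_width: 0.147
grasp_force: 114.4
```

```bash
python3 l.py
```

```text
t 16.78 yaw 0.2853 j6 -0.360 Mz -0.335 tau6 -0.165 F [-3.2 -2.5  6.6] w 0.147 p [0.5448 0.0336 0.0889]
```

Request:
send_rows:
  rot:
    - [0, 0, 0.3]
    - [0, 0, 0]
  translation:
    - [0, 0, 0]
    - [0, 0, 0]
  fingers: [255, 255]

```text
clock: 16.95
tool_pos: [0.5448, 0.0337, 0.089]
tcp_rot: [[-0.969, -0.247, -0.001], [-0.247, 0.969, 0.001], [0.001, 0.002, -1.0]]
contact_force: [-3.8, -1.3, 7.4]
gripper_width: 0.147
grasp_force: 114.4
```

```bash
python3 l.py
```

```text
t 16.95 yaw 0.2492 j6 -0.323 Mz -0.304 tau6 -0.202 F [-3.8 -1.3  7.4] w 0.147 p [0.5448 0.0337 0.089 ]
```

Request:
send_rows:
  rot:
    - [0, 0, 0.3]
    - [0, 0, 0]
  translation:
    - [0, 0, 0]
    - [0, 0, 0]
  fingers: [255, 255]

```text
clock: 17.12
tool_pos: [0.5448, 0.0338, 0.089]
tcp_rot: [[-0.977, -0.211, -0.001], [-0.211, 0.977, 0.002], [0.001, 0.002, -1.0]]
contact_force: [-3.0, -0.8, 7.4]
gripper_width: 0.144
grasp_force: 114.4
```

```bash
python3 l.py
```

```text
t 17.12 yaw 0.2131 j6 -0.287 Mz -0.432 tau6 -0.366 F [-3.  -0.8  7.4] w 0.144 p [0.5448 0.0338 0.089 ]
```

Request:
send_rows:
  rot:
    - [0, 0, 0.3]
    - [0, 0, 0]
  translation:
    - [0, 0, 0]
    - [0, 0, 0]
  fingers: [255, 255]

```text
clock: 17.28
tool_pos: [0.5448, 0.0339, 0.089]
tcp_rot: [[-0.984, -0.176, -0.001], [-0.176, 0.984, 0.002], [0.001, 0.002, -1.0]]
contact_force: [-4.7, -0.1, 6.4]
gripper_width: 0.145
grasp_force: 114.5
```

```bash
python3 l.py
```

```text
t 17.28 yaw 0.1772 j6 -0.251 Mz -0.558 tau6 -0.355 F [-4.7 -0.1  6.4] w 0.145 p [0.5448 0.0339 0.089 ]
```

Request:
send_rows:
  rot:
    - [0, 0, 0.3]
    - [0, 0, 0]
  translation:
    - [0, 0, 0]
    - [0, 0, 0]
  fingers: [255, 255]

```text
clock: 17.45
tool_pos: [0.5448, 0.0339, 0.0889]
tcp_rot: [[-0.99, -0.142, -0.001], [-0.142, 0.99, 0.002], [0.001, 0.002, -1.0]]
contact_force: [-4.4, -1.3, 6.9]
gripper_width: 0.143
grasp_force: 114.5
```

```bash
python3 l.py
```

```text
t 17.45 yaw 0.1426 j6 -0.217 Mz 0.168 tau6 0.319 F [-4.4 -1.3  6.9] w 0.143 p [0.5448 0.0339 0.0889]
```

Request:
send_rows:
  rot:
    - [0, 0, 0.3]
    - [0, 0, 0]
  translation:
    - [0, 0, 0]
    - [0, 0, 0]
  fingers: [255, 255]

```text
clock: 17.62
tool_pos: [0.5448, 0.034, 0.0889]
tcp_rot: [[-0.994, -0.107, -0.001], [-0.107, 0.994, 0.002], [0.001, 0.002, -1.0]]
contact_force: [-5.4, -1.2, 8.4]
gripper_width: 0.145
grasp_force: 114.7
```

```bash
python3 l.py
```

```text
t 17.62 yaw 0.1069 j6 -0.181 Mz 0.016 tau6 0.200 F [-5.4 -1.2  8.4] w 0.145 p [0.5448 0.034  0.0889]
```

Request:
send_rows:
  rot:
    - [0, 0, 0.3]
    - [0, 0, 0]
  translation:
    - [0, 0, 0]
    - [0, 0, 0]
  fingers: [255, 255]

```text
clock: 17.78
tool_pos: [0.5448, 0.0341, 0.089]
tcp_rot: [[-0.998, -0.071, -0.001], [-0.071, 0.998, 0.002], [0.001, 0.002, -1.0]]
contact_force: [-4.9, -1.4, 6.8]
gripper_width: 0.142
grasp_force: 114.6
```

```bash
python3 l.py
```

```text
t 17.78 yaw 0.0706 j6 -0.145 Mz 0.012 tau6 0.134 F [-4.9 -1.4  6.8] w 0.142 p [0.5448 0.0341 0.089 ]
```

Request:
send_rows:
  rot:
    - [0, 0, 0.3]
    - [0, 0, 0]
  translation:
    - [0, 0, 0]
    - [0, 0, 0]
  fingers: [255, 255]

```text
clock: 17.95
tool_pos: [0.5447, 0.0342, 0.089]
tcp_rot: [[-0.999, -0.034, -0.001], [-0.034, 0.999, 0.002], [0.001, 0.002, -1.0]]
contact_force: [-4.6, -0.8, 7.6]
gripper_width: 0.141
grasp_force: 114.5
```

```bash
python3 l.py
```

```text
t 17.95 yaw 0.0344 j6 -0.108 Mz 0.060 tau6 0.175 F [-4.6 -0.8  7.6] w 0.141 p [0.5447 0.0342 0.089 ]
```

Request:
send_rows:
  rot:
    - [0, 0, 0.3]
    - [0, 0, 0]
  translation:
    - [0, 0, 0]
    - [0, 0, 0]
  fingers: [255, 255]

```text
clock: 18.12
tool_pos: [0.5447, 0.0343, 0.089]
tcp_rot: [[-1.0, 0.002, -0.001], [0.002, 1.0, 0.003], [0.001, 0.003, -1.0]]
contact_force: [-3.9, 0.1, 7.4]
gripper_width: 0.142
grasp_force: 114.6
```

```bash
python3 l.py
```

```text
t 18.12 yaw -0.0017 j6 -0.072 Mz -0.218 tau6 -0.002 F [-3.9  0.1  7.4] w 0.142 p [0.5447 0.0343 0.089 ]
```

Request:
send_rows:
  rot:
    - [0, 0, 0.3]
    - [0, 0, 0]
  translation:
    - [0, 0, 0]
    - [0, 0, 0]
  fingers: [255, 255]

```text
clock: 18.28
tool_pos: [0.5447, 0.0344, 0.089]
tcp_rot: [[-0.999, 0.038, -0.001], [0.038, 0.999, 0.003], [0.001, 0.003, -1.0]]
contact_force: [-4.3, 1.3, 8.1]
gripper_width: 0.143
grasp_force: 114.5
```

```bash
python3 l.py
```

```text
t 18.28 yaw -0.0380 j6 -0.036 Mz -0.316 tau6 -0.101 F [-4.3  1.3  8.1] w 0.143 p [0.5447 0.0344 0.089 ]
```

Request:
send_rows:
  rot:
    - [0, 0, 0.3]
    - [0, 0, 0]
  translation:
    - [0, 0, 0]
    - [0, 0, 0]
  fingers: [255, 255]

```text
clock: 18.45
tool_pos: [0.5447, 0.0345, 0.0889]
tcp_rot: [[-0.997, 0.074, -0.001], [0.074, 0.997, 0.003], [0.001, 0.003, -1.0]]
contact_force: [-4.4, 0.7, 7.5]
gripper_width: 0.145
grasp_force: 114.4
```

```bash
python3 l.py
```

```text
t 18.45 yaw -0.0741 j6 0.000 Mz -0.239 tau6 -0.110 F [-4.4  0.7  7.5] w 0.145 p [0.5447 0.0345 0.0889]
```

Request:
send_rows:
  rot:
    - [0, 0, 0.3]
    - [0, 0, 0]
  translation:
    - [0, 0, 0]
    - [0, 0, 0]
  fingers: [255, 255]

```text
clock: 18.62
tool_pos: [0.5447, 0.0346, 0.0889]
tcp_rot: [[-0.994, 0.11, -0.001], [0.11, 0.994, 0.003], [0.001, 0.003, -1.0]]
contact_force: [-4.0, 1.4, 7.5]
gripper_width: 0.146
grasp_force: 114.4
```

```bash
python3 l.py
```

```text
t 18.62 yaw -0.1101 j6 0.036 Mz -0.303 tau6 -0.235 F [-4.   1.4  7.5] w 0.146 p [0.5447 0.0346 0.0889]
```

Request:
send_rows:
  rot:
    - [0, 0, 0.3]
    - [0, 0, 0]
  translation:
    - [0, 0, 0]
    - [0, 0, 0]
  fingers: [255, 255]

```text
clock: 18.78
tool_pos: [0.5448, 0.0347, 0.089]
tcp_rot: [[-0.989, 0.146, -0.001], [0.146, 0.989, 0.004], [0.001, 0.003, -1.0]]
contact_force: [-2.7, 2.0, 7.1]
gripper_width: 0.144
grasp_force: 114.4
```

```bash
python3 l.py
```

```text
t 18.78 yaw -0.1464 j6 0.073 Mz -0.417 tau6 -0.361 F [-2.7  2.   7.1] w 0.144 p [0.5448 0.0347 0.089 ]
```

Request:
send_rows:
  rot:
    - [0, 0, 0.3]
    - [0, 0, 0]
  translation:
    - [0, 0, 0]
    - [0, 0, 0]
  fingers: [255, 255]

```text
clock: 18.95
tool_pos: [0.5447, 0.0348, 0.0889]
tcp_rot: [[-0.983, 0.181, -0.001], [0.181, 0.983, 0.004], [0.002, 0.004, -1.0]]
contact_force: [-4.5, 3.0, 8.2]
gripper_width: 0.141
grasp_force: 114.5
```

```bash
python3 l.py
```

```text
t 18.95 yaw -0.1823 j6 0.109 Mz -0.545 tau6 -0.364 F [-4.5  3.   8.2] w 0.141 p [0.5447 0.0348 0.0889]
```

Request:
send_rows:
  rot:
    - [0, 0, 0.3]
    - [0, 0, 0]
  translation:
    - [0, 0, 0]
    - [0, 0, 0]
  fingers: [255, 255]

```text
clock: 19.12
tool_pos: [0.5448, 0.0349, 0.089]
tcp_rot: [[-0.976, 0.216, -0.001], [0.216, 0.976, 0.004], [0.002, 0.004, -1.0]]
contact_force: [-4.2, 2.0, 7.9]
gripper_width: 0.144
grasp_force: 114.4
```

```bash
python3 l.py
```

```text
t 19.12 yaw -0.2173 j6 0.144 Mz 0.012 tau6 0.160 F [-4.2  2.   7.9] w 0.144 p [0.5448 0.0349 0.089 ]
```

Request:
send_rows:
  rot:
    - [0, 0, 0.3]
    - [0, 0, 0]
  translation:
    - [0, 0, 0]
    - [0, 0, 0]
  fingers: [255, 255]

```text
clock: 19.28
tool_pos: [0.5449, 0.0349, 0.089]
tcp_rot: [[-0.968, 0.25, -0.001], [0.25, 0.968, 0.004], [0.002, 0.004, -1.0]]
contact_force: [-3.2, 0.9, 6.5]
gripper_width: 0.147
grasp_force: 114.4
```

```bash
python3 l.py
```

```text
t 19.28 yaw -0.2526 j6 0.179 Mz 0.152 tau6 0.232 F [-3.2  0.9  6.5] w 0.147 p [0.5449 0.0349 0.089 ]
```

Request:
send_rows:
  rot:
    - [0, 0, 0.3]
    - [0, 0, 0]
  translation:
    - [0, 0, 0]
    - [0, 0, 0]
  fingers: [255, 255]

```text
clock: 19.45
tool_pos: [0.5448, 0.0351, 0.089]
tcp_rot: [[-0.959, 0.285, -0.001], [0.285, 0.959, 0.004], [0.002, 0.004, -1.0]]
contact_force: [-4.5, 2.5, 8.0]
gripper_width: 0.141
grasp_force: 114.5
```

```bash
python3 l.py
```

```text
t 19.45 yaw -0.2888 j6 0.216 Mz 0.070 tau6 0.205 F [-4.5  2.5  8. ] w 0.141 p [0.5448 0.0351 0.089 ]
```

Click 3 came at about -0.205. Now toward click 4, which can't be before -0.505.

Request:
send_rows:
  rot:
    - [0, 0, 0.3]
    - [0, 0, 0]
  translation:
    - [0, 0, 0]
    - [0, 0, 0]
  fingers: [255, 255]

```text
clock: 19.62
tool_pos: [0.5449, 0.0351, 0.089]
tcp_rot: [[-0.948, 0.319, -0.001], [0.319, 0.948, 0.004], [0.002, 0.004, -1.0]]
contact_force: [-4.5, 1.6, 6.7]
gripper_width: 0.141
grasp_force: 114.4
```

```bash
python3 l.py
```

```text
t 19.62 yaw -0.3249 j6 0.252 Mz 0.065 tau6 0.152 F [-4.5  1.6  6.7] w 0.141 p [0.5449 0.0351 0.089 ]
```

Request:
send_rows:
  rot:
    - [0, 0, 0.3]
    - [0, 0, 0]
  translation:
    - [0, 0, 0]
    - [0, 0, 0]
  fingers: [255, 255]

```text
clock: 19.78
tool_pos: [0.5449, 0.0352, 0.0889]
tcp_rot: [[-0.936, 0.353, -0.001], [0.353, 0.936, 0.005], [0.002, 0.004, -1.0]]
contact_force: [-4.0, 3.4, 7.7]
gripper_width: 0.144
grasp_force: 114.4
```

```bash
python3 l.py
```

```text
t 19.78 yaw -0.3611 j6 0.288 Mz -0.150 tau6 0.019 F [-4.   3.4  7.7] w 0.144 p [0.5449 0.0352 0.0889]
```

Request:
send_rows:
  rot:
    - [0, 0, 0.3]
    - [0, 0, 0]
  translation:
    - [0, 0, 0]
    - [0, 0, 0]
  fingers: [255, 255]

```text
clock: 19.95
tool_pos: [0.5449, 0.0353, 0.0889]
tcp_rot: [[-0.922, 0.387, -0.001], [0.387, 0.922, 0.005], [0.002, 0.004, -1.0]]
contact_force: [-3.1, 4.3, 7.1]
gripper_width: 0.143
grasp_force: 114.3
```

```bash
python3 l.py
```

```text
t 19.95 yaw -0.3973 j6 0.324 Mz -0.249 tau6 -0.075 F [-3.1  4.3  7.1] w 0.143 p [0.5449 0.0353 0.0889]
```

Request:
send_rows:
  rot:
    - [0, 0, 0.3]
    - [0, 0, 0]
  translation:
    - [0, 0, 0]
    - [0, 0, 0]
  fingers: [255, 255]

```text
clock: 20.12
tool_pos: [0.545, 0.0354, 0.089]
tcp_rot: [[-0.908, 0.42, -0.0], [0.42, 0.908, 0.005], [0.002, 0.004, -1.0]]
contact_force: [-2.9, 4.5, 7.0]
gripper_width: 0.146
grasp_force: 114.3
```

```bash
python3 l.py
```

```text
t 20.12 yaw -0.4334 j6 0.360 Mz -0.243 tau6 -0.102 F [-2.9  4.5  7. ] w 0.146 p [0.545  0.0354 0.089 ]
```

Request:
send_rows:
  rot:
    - [0, 0, 0.3]
    - [0, 0, 0]
  translation:
    - [0, 0, 0]
    - [0, 0, 0]
  fingers: [255, 255]

```text
clock: 20.28
tool_pos: [0.545, 0.0355, 0.089]
tcp_rot: [[-0.892, 0.452, -0.0], [0.452, 0.892, 0.005], [0.003, 0.004, -1.0]]
contact_force: [-3.3, 2.8, 6.4]
gripper_width: 0.143
grasp_force: 114.3
```

```bash
python3 l.py
```

```text
t 20.28 yaw -0.4695 j6 0.396 Mz -0.249 tau6 -0.141 F [-3.3  2.8  6.4] w 0.143 p [0.545  0.0355 0.089 ]
```

Request:
send_rows:
  rot:
    - [0, 0, 0.25]
    - [0, 0, 0]
  translation:
    - [0, 0, 0]
    - [0, 0, 0]
  fingers: [255, 255]

```text
clock: 20.45
tool_pos: [0.5451, 0.0356, 0.0889]
tcp_rot: [[-0.878, 0.479, -0.0], [0.479, 0.878, 0.005], [0.003, 0.005, -1.0]]
contact_force: [-2.6, 4.9, 6.5]
gripper_width: 0.14
grasp_force: 114.4
```

```bash
python3 l.py
```

```text
t 20.45 yaw -0.4994 j6 0.426 Mz -0.507 tau6 -0.359 F [-2.6  4.9  6.5] w 0.140 p [0.5451 0.0356 0.0889]
```

Request:
send_rows:
  rot:
    - [0, 0, 0.2]
    - [0, 0, 0]
  translation:
    - [0, 0, 0]
    - [0, 0, 0]
  fingers: [255, 255]

```text
clock: 20.62
tool_pos: [0.5451, 0.0356, 0.0889]
tcp_rot: [[-0.866, 0.5, -0.0], [0.5, 0.866, 0.006], [0.003, 0.005, -1.0]]
contact_force: [-2.3, 4.5, 6.9]
gripper_width: 0.145
grasp_force: 114.4
```

```bash
python3 l.py
```

```text
t 20.62 yaw -0.5232 j6 0.450 Mz -0.469 tau6 -0.367 F [-2.3  4.5  6.9] w 0.145 p [0.5451 0.0356 0.0889]
```

Request:
send_rows:
  rot:
    - [0, 0, 0.15]
    - [0, 0, 0]
    - [0, 0, 0]
  translation:
    - [0, 0, 0]
    - [0, 0, 0]
    - [0, 0, 0]
  fingers: [255, 255, 255]

```text
clock: 20.87
tool_pos: [0.5451, 0.0357, 0.089]
tcp_rot: [[-0.858, 0.514, -0.0], [0.514, 0.858, 0.006], [0.003, 0.005, -1.0]]
contact_force: [-3.0, 4.5, 6.5]
gripper_width: 0.144
grasp_force: 114.3
```

```bash
python3 l.py
```

```text
t 20.87 yaw -0.5402 j6 0.467 Mz -0.186 tau6 -0.193 F [-3.   4.5  6.5] w 0.144 p [0.5451 0.0357 0.089 ]
```

Request:
send_rows:
  rot:
    - [0, 0, 0.12]
    - [0, 0, 0]
    - [0, 0, 0]
  translation:
    - [0, 0, 0]
    - [0, 0, 0]
    - [0, 0, 0]
  fingers: [255, 255, 255]

```text
clock: 21.12
tool_pos: [0.5451, 0.0357, 0.089]
tcp_rot: [[-0.85, 0.527, -0.0], [0.527, 0.85, 0.006], [0.003, 0.005, -1.0]]
contact_force: [-3.4, 4.1, 6.4]
gripper_width: 0.141
grasp_force: 114.3
```

```bash
python3 l.py
```

```text
t 21.12 yaw -0.5551 j6 0.482 Mz -0.410 tau6 -0.409 F [-3.4  4.1  6.4] w 0.141 p [0.5451 0.0357 0.089 ]
```

Request:
send_rows:
  rot:
    - [0, 0, 0.1]
    - [0, 0, 0]
    - [0, 0, 0]
  translation:
    - [0, 0, 0]
    - [0, 0, 0]
    - [0, 0, 0]
  fingers: [255, 255, 255]

```text
clock: 21.37
tool_pos: [0.5452, 0.0357, 0.089]
tcp_rot: [[-0.844, 0.537, -0.0], [0.537, 0.844, 0.006], [0.003, 0.005, -1.0]]
contact_force: [-2.8, 5.2, 6.7]
gripper_width: 0.144
grasp_force: 114.3
```

```bash
python3 l.py
```

```text
t 21.37 yaw -0.5665 j6 0.494 Mz -0.150 tau6 -0.163 F [-2.8  5.2  6.7] w 0.144 p [0.5452 0.0357 0.089 ]
```

Request:
send_rows:
  rot:
    - [0, 0, 0.12]
    - [0, 0, 0]
    - [0, 0, 0]
  translation:
    - [0, 0, 0]
    - [0, 0, 0]
    - [0, 0, 0]
  fingers: [255, 255, 255]

```text
clock: 21.62
tool_pos: [0.5452, 0.0357, 0.0889]
tcp_rot: [[-0.836, 0.548, -0.0], [0.548, 0.836, 0.006], [0.003, 0.005, -1.0]]
contact_force: [-2.4, 4.2, 5.5]
gripper_width: 0.143
grasp_force: 114.3
```

```bash
python3 l.py
```

```text
t 21.62 yaw -0.5804 j6 0.508 Mz -0.034 tau6 -0.020 F [-2.4  4.2  5.5] w 0.143 p [0.5452 0.0357 0.0889]
```

Request:
send_rows:
  rot:
    - [0, 0, 0.1]
    - [0, 0, 0]
    - [0, 0, 0]
  translation:
    - [0, 0, 0]
    - [0, 0, 0]
    - [0, 0, 0]
  fingers: [255, 255, 255]

```text
clock: 21.87
tool_pos: [0.5452, 0.0357, 0.089]
tcp_rot: [[-0.83, 0.558, 0.0], [0.558, 0.83, 0.006], [0.003, 0.005, -1.0]]
contact_force: [-2.4, 4.0, 6.7]
gripper_width: 0.145
grasp_force: 114.3
```

```bash
python3 l.py
```

```text
t 21.87 yaw -0.5917 j6 0.519 Mz 0.231 tau6 0.256 F [-2.4  4.   6.7] w 0.145 p [0.5452 0.0357 0.089 ]
```

Click 4 flipped at about -0.58, and the seats are at 0.83, 0.495, 0.155, -0.205 and -0.58. I'll centre on the seat, release and lift.

Request:
send_rows:
  rot:
    - [0, 0, -0.08]
    - [0, 0, 0]
    - [0, 0, 0]
    - [0, 0, 0]
    - [0, 0, 0]
  translation:
    - [0, 0, 0]
    - [0, 0, 0]
    - [0, 0, 0]
    - [0, 0, 0]
    - [0, 0, 0]
  fingers: [255, 255, 130, 130, 130]
  force: 30

```text
clock: 22.28
tool_pos: [0.5457, 0.0334, 0.0885]
tcp_rot: [[-0.835, 0.551, 0.0], [0.551, 0.835, 0.001], [0.0, 0.001, -1.0]]
contact_force: [0.4, -0.6, 0.0]
gripper_width: 0.486
grasp_force: 0.0
```

Request:
send_rows:
  rot:
    - [0, 0, 0]
    - [0, 0, 0]
    - [0, 0, 0]
    - [0, 0, 0]
    - [0, 0, 0]
  translation:
    - [0, 0, 0]
    - [0, 0, -0.5]
    - [0, 0, -1]
    - [0, 0, -1]
    - [0, 0, -1]
  fingers: [130, 130, 130, 130, 130]

```text
clock: 22.7
tool_pos: [0.5454, 0.0329, 0.16]
tcp_rot: [[-0.834, 0.551, -0.0], [0.551, 0.834, 0.0], [0.0, 0.0, -1.0]]
contact_force: [1.3, 0.9, 0.2]
gripper_width: 0.485
grasp_force: 0.0
```

```bash
python3 - <<'E'
from h import *
# packer refined from dial axis (0.545,0.034); tab line
yaw=np.radians(8.7);c,s=np.cos(yaw),np.sin(yaw);R=np.array([[c,-s],[s,c]])
P=np.array([.545,.034])-R@np.array([-.03,.07]);print("packer",P)
im,d=snapshot("top");cv2.imwrite("pics/top3.png",im[:,:,::-1]);
for x in (-.043,-.07,-.055):print(x,P+R@np.array([x,-.09]))
go(.545,.034,.16,.15+np.pi);go(.545,.034,.16,.15+np.pi/2)
E
```

```text
packer [ 0.58524307 -0.03065675]
-0.043 [ 0.55635131 -0.12612541]
-0.07 [ 0.52966198 -0.13020945]
-0.055 [ 0.54448938 -0.12794054]
t 22.75 pos [0.5479 0.0328 0.1642] yaw 2.558 units [ 0.16 -0.03  0.21] rotz -6.11 j6 0.51 F [2.  0.1 3.4] M [-0.004 -0.101 -0.   ]
t 22.75 pos [0.5479 0.0328 0.1642] yaw 2.558 units [ 0.16 -0.03  0.21] rotz 6.98 j6 0.51 F [2.  0.1 3.4] M [-0.004 -0.101 -0.   ]
```

Request:
send_rows:
  rot:
    - [0, 0, -1]
    - [0, 0, -1]
    - [0, 0, -1]
    - [0, 0, -1]
    - [0, 0, -1]
  translation:
    - [0, 0, 0]
    - [0, 0, 0]
    - [0, 0, 0]
    - [0, 0, 0]
    - [0, 0, 0]
  fingers: [120, 120, 120, 120, 120]

```text
clock: 23.17
tool_pos: [0.5457, 0.0329, 0.1594]
tcp_rot: [[-1.0, -0.022, 0.001], [-0.022, 1.0, 0.0], [-0.001, 0.0, -1.0]]
contact_force: [0.2, 0.2, -0.9]
gripper_width: 0.525
grasp_force: 0.0
```

Request:
send_rows:
  rot:
    - [0, 0, -1]
    - [0, 0, -0.11]
    - [0, 0, 0]
  translation:
    - [0, 0, 0]
    - [0, 0, 0]
    - [0, 0, 0]
  fingers: [120, 120, 120]

```text
clock: 23.42
tool_pos: [0.5457, 0.0329, 0.1591]
tcp_rot: [[-0.989, -0.147, 0.001], [-0.147, 0.989, 0.0], [-0.001, 0.0, -1.0]]
contact_force: [-0.6, 0.3, -0.2]
gripper_width: 0.528
grasp_force: 0.0
```

```bash
python3 -c "
from h import *
go(.5555,-.124,.13,.152+np.pi)"
```

```text
t 23.42 pos [0.5457 0.0329 0.1591] yaw -2.994 units [ 0.67 -7.83  1.46] rotz -0.04 j6 -0.22 F [-0.6  0.3 -0.2] M [ 0.016 -0.011 -0.068]
```

Request:
send_rows:
  rot:
    - [0, 0, 0]
    - [0, 0, 0]
    - [0, 0, 0]
    - [0, 0, 0]
    - [0, 0, 0]
  translation:
    - [0.07, -0.87, 0]
    - [0.07, -0.87, 0]
    - [0.07, -0.87, 0]
    - [0.07, -0.87, 0]
    - [0.07, -0.87, 0]
  fingers: [120, 120, 120, 120, 120]

```text
clock: 23.83
tool_pos: [0.5517, -0.0549, 0.1589]
tcp_rot: [[-0.989, -0.147, 0.0], [-0.147, 0.989, 0.0], [-0.0, -0.0, -1.0]]
contact_force: [0.1, 0.2, -0.4]
gripper_width: 0.527
grasp_force: 0.0
```

Request:
send_rows:
  rot:
    - [0, 0, 0]
    - [0, 0, 0]
    - [0, 0, 0]
    - [0, 0, 0]
    - [0, 0, 0]
  translation:
    - [0.07, -0.87, 0]
    - [0.07, -0.87, 0]
    - [0.07, -0.87, 0]
    - [0.07, -0.87, 0]
    - [0, 0, 0]
  fingers: [120, 120, 120, 120, 120]

```text
clock: 24.25
tool_pos: [0.557, -0.1268, 0.159]
tcp_rot: [[-0.99, -0.143, 0.001], [-0.143, 0.99, -0.002], [-0.001, -0.002, -1.0]]
contact_force: [0.1, -0.1, 0.9]
gripper_width: 0.529
grasp_force: 0.0
```

```bash
python3 - <<'E'
from h import *
ims=[]
for cam in ('top','side'):
    im,d=snapshot(cam);cv2.imwrite(f'pics/{cam}4.png',im[:,:,::-1])
    ims.append(im[130:220,190:310,::-1] if cam=='top' else im[145:235,190:280,::-1])
cv2.imwrite('pics/c4.png',cv2.resize(np.hstack(ims),None,fx=3.8,fy=3.8,interpolation=cv2.INTER_CUBIC))
go(.5555,-.124,.095,.152+np.pi)
E
```

```text
t 24.35 pos [ 0.5564 -0.1241  0.1588] yaw -2.995 units [0.04 0.01 3.19] rotz -0.04 j6 -0.5 F [ 0.4  0.1 -0.5] M [0.051 0.005 0.038]
```

View pics/c4.png

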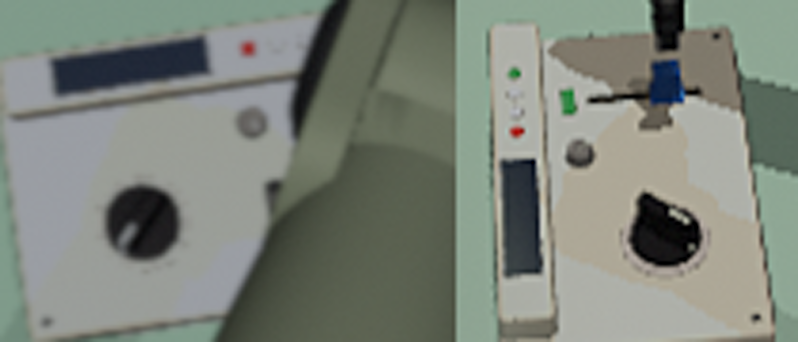

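The top view shows the dial clear, with its mark at crop (125,238). The side view shows the gripper over the blue tab at crop (668,82). I'll check the dial angle from the mark and lower onto the tab.

Request:
send_rows:
  rot:
    - [0, 0, 0]
    - [0, 0, 0]
    - [0, 0, 0]
    - [0, 0, 0]
    - [0, 0, 0]
  translation:
    - [0.04, 0, 0.8]
    - [0, 0, 0.8]
    - [0, 0, 0.8]
    - [0, 0, 0.75]
    - [0, 0, 0]
  fingers: [120, 120, 120, 120, 120]

```text
clock: 24.77
tool_pos: [0.5534, -0.1219, 0.093]
tcp_rot: [[-0.989, -0.15, -0.005], [-0.15, 0.989, 0.002], [0.005, 0.003, -1.0]]
contact_force: [-0.2, 1.0, -0.3]
gripper_width: 0.53
grasp_force: 0.0
```

```bash
python3 - <<'E'
from h import *
for f in ('top0','top4'):
    im=cv2.imread(f'pics/{f}.png').astype(int); c=w2px('top',[.545,.034,.1185]); cd=w2px('top',[.545,.034,.0845])
    v,u=np.mgrid[:384,:512]; g=im.min(2); m=(np.hypot(u-c[0],v-c[1])<8)
    w=np.where(m,np.clip(g-90,0,None),0); mu=[(w*u).sum()/w.sum(),(w*v).sum()/w.sum()]
    p=px2w('top',mu,z=.1185);d=p[:2]-[.545,.034];print(f,c,cd,mu,p,np.linalg.norm(d),np.arctan2(-d[1],-d[0]))
go(.5555,-.124,.095,.152+np.pi)
E
```

```text
top0 [226.22903814 187.39674793] [227.26027134 188.34417022] [np.float64(226.52631578947367), np.float64(192.093567251462)] [0.53168655 0.03301385 0.1185    ] 0.013349924986778866 0.07393648372903913
top4 [226.22903814 187.39674793] [227.26027134 188.34417022] [np.float64(222.92307692307693), np.float64(191.36923076923077)] [0.53367877 0.04322465 0.1185    ] 0.014603576613239752 -0.6837060269705268
t 24.77 pos [ 0.5534 -0.1219  0.093 ] yaw -2.991 units [-0.09 -0.12 -0.1 ] rotz -0.02 j6 -0.5 F [-0.2  1.  -0.3] M [0.02  0.063 0.026]
```

The dial turned -0.76 rad from its start by camera and -0.74 by tool, so they agree: net +2 clicks. Now I'll grip the tab.

Request:
send_rows:
  rot:
    - [0, 0, 0]
    - [0, 0, 0]
    - [0, 0, 0]
    - [0, 0, 0]
    - [0, 0, 0]
  translation:
    - [0, 0, 0]
    - [0, 0, 0]
    - [0, 0, 0]
    - [0, 0, 0]
    - [0, 0, 0]
  fingers: [200, 255, 255, 255, 255]
  force: 30

```text
clock: 25.18
tool_pos: [0.5564, -0.1259, 0.0969]
tcp_rot: [[-0.989, -0.148, 0.001], [-0.148, 0.989, -0.005], [-0.001, -0.005, -1.0]]
contact_force: [-0.5, -6.5, -3.5]
gripper_width: 0.194
grasp_force: 33.2
```

Request:
send_rows:
  rot:
    - [0, 0, 0]
    - [0, 0, 0]
    - [0, 0, 0]
    - [0, 0, 0]
    - [0, 0, 0]
  translation:
    - [0, 0, 0]
    - [0, 0, 0]
    - [-0.3, 0, 0]
    - [-0.3, 0, 0]
    - [0, 0, 0]
  fingers: [255, 255, 255, 255, 255]

```text
clock: 25.6
tool_pos: [0.5688, -0.124, 0.0969]
tcp_rot: [[-0.989, -0.148, 0.002], [-0.148, 0.989, -0.004], [-0.001, -0.005, -1.0]]
contact_force: [1.4, -5.5, -3.6]
gripper_width: 0.199
grasp_force: 33.2
```

```bash
python3 l.py
```

```text
t 25.60 yaw 0.1490 j6 -0.489 Mz 0.129 tau6 0.115 F [ 1.4 -5.5 -3.6] w 0.199 p [ 0.5688 -0.124   0.0969]
```

Request:
send_rows:
  rot:
    - [0, 0, 0]
    - [0, 0, 0]
    - [0, 0, 0]
    - [0, 0, 0]
    - [0, 0, 0]
  translation:
    - [-0.3, 0, 0]
    - [-0.3, 0, 0]
    - [-0.3, 0, 0]
    - [-0.25, 0, 0]
    - [0, 0, 0]
  fingers: [255, 255, 255, 255, 255]

```text
clock: 26.02
tool_pos: [0.5915, -0.1205, 0.0969]
tcp_rot: [[-0.989, -0.149, 0.002], [-0.149, 0.989, -0.004], [-0.001, -0.004, -1.0]]
contact_force: [0.7, -5.8, -3.6]
gripper_width: 0.196
grasp_force: 33.2
```

```bash
python3 l.py
```

```text
t 26.02 yaw 0.1491 j6 -0.471 Mz 0.139 tau6 0.108 F [ 0.7 -5.8 -3.6] w 0.196 p [ 0.5915 -0.1205  0.0969]
```

Request:
send_rows:
  rot:
    - [0, 0, 0]
    - [0, 0, 0]
    - [0, 0, 0]
  translation:
    - [-0.2, 0, 0]
    - [-0.1, 0, 0]
    - [0, 0, 0]
  fingers: [255, 255, 255]

```text
clock: 26.27
tool_pos: [0.5969, -0.1196, 0.0969]
tcp_rot: [[-0.989, -0.148, 0.001], [-0.148, 0.989, -0.004], [-0.0, -0.004, -1.0]]
contact_force: [-0.8, -6.7, -2.5]
gripper_width: 0.204
grasp_force: 33.3
```

```bash
python3 l.py
```

```text
t 26.27 yaw 0.1489 j6 -0.466 Mz 0.104 tau6 0.099 F [-0.8 -6.7 -2.5] w 0.204 p [ 0.5969 -0.1196  0.0969]
```

Request:
send_rows:
  rot:
    - [0, 0, 0]
    - [0, 0, 0]
  translation:
    - [-0.1, 0, 0]
    - [0, 0, 0]
  fingers: [255, 255]

```text
clock: 26.43
tool_pos: [0.5986, -0.1194, 0.0969]
tcp_rot: [[-0.989, -0.148, 0.001], [-0.148, 0.989, -0.004], [-0.0, -0.004, -1.0]]
contact_force: [-0.4, -6.3, -2.0]
gripper_width: 0.204
grasp_force: 33.3
```

Request:
send_rows:
  rot:
    - [0, 0, 0]
    - [0, 0, 0]
  translation:
    - [-0.1, 0, 0]
    - [0, 0, 0]
  fingers: [255, 255]

```text
clock: 26.6
tool_pos: [0.6004, -0.1191, 0.0969]
tcp_rot: [[-0.989, -0.148, 0.0], [-0.148, 0.989, -0.004], [0.0, -0.004, -1.0]]
contact_force: [-0.9, -5.9, -1.7]
gripper_width: 0.2
grasp_force: 33.4
```

Request:
send_rows:
  rot:
    - [0, 0, 0]
    - [0, 0, 0]
  translation:
    - [-0.1, 0, 0]
    - [0, 0, 0]
  fingers: [255, 255]

```text
clock: 26.77
tool_pos: [0.6005, -0.1191, 0.0969]
tcp_rot: [[-0.989, -0.148, -0.003], [-0.148, 0.989, -0.005], [0.004, -0.005, -1.0]]
contact_force: [-6.6, -6.6, 3.3]
gripper_width: 0.198
grasp_force: 33.9
```

```bash
python3 l.py
```

```text
t 26.77 yaw 0.1484 j6 -0.462 Mz 0.131 tau6 0.110 F [-6.6 -6.6  3.3] w 0.198 p [ 0.6005 -0.1191  0.0969]
```

Request:
send_rows:
  rot:
    - [0, 0, 0]
    - [0, 0, 0]
    - [0, 0, 0]
  translation:
    - [-0.08, 0, 0]
    - [0, 0, 0]
    - [0, 0, 0]
  fingers: [255, 255, 255]

```text
clock: 27.02
tool_pos: [0.6006, -0.119, 0.0968]
tcp_rot: [[-0.989, -0.148, -0.006], [-0.147, 0.989, -0.006], [0.007, -0.005, -1.0]]
contact_force: [-10.9, -6.4, 5.5]
gripper_width: 0.202
grasp_force: 34.3
```

```bash
python3 l.py
```

```text
t 27.02 yaw 0.1480 j6 -0.461 Mz 0.158 tau6 0.113 F [-10.9  -6.4   5.5] w 0.202 p [ 0.6006 -0.119   0.0968]
```

Request:
send_rows:
  rot:
    - [0, 0, 0]
    - [0, 0, 0]
    - [0, 0, 0]
    - [0, 0, 0]
    - [0, 0, 0]
  translation:
    - [0, 0, 0]
    - [0, 0, 0]
    - [0, 0, 0]
    - [0, 0, 0]
    - [0, 0, 0]
  fingers: [130, 130, 130, 130, 130]

```text
clock: 27.43
tool_pos: [0.6042, -0.1164, 0.0961]
tcp_rot: [[-0.989, -0.15, 0.001], [-0.15, 0.989, -0.0], [-0.001, -0.0, -1.0]]
contact_force: [-0.4, -0.1, -0.2]
gripper_width: 0.491
grasp_force: 0.0
```

Request:
send_rows:
  rot:
    - [0, 0, 0]
    - [0, 0, 0]
    - [0, 0, 0]
    - [0, 0, 0]
    - [0, 0, 0]
  translation:
    - [0, 0, -0.5]
    - [0, 0, -1]
    - [0, 0, -1]
    - [0, 0, -1]
    - [0, 0, -1]
  fingers: [130, 130, 130, 130, 130]

```text
clock: 27.85
tool_pos: [0.6038, -0.1165, 0.1874]
tcp_rot: [[-0.989, -0.15, 0.0], [-0.15, 0.989, -0.0], [-0.0, -0.0, -1.0]]
contact_force: [0.0, -0.6, 0.4]
gripper_width: 0.488
grasp_force: 0.0
```

Request:
send_rows:
  rot:
    - [0, 0, 0]
    - [0, 0, 0]
    - [0, 0, 0]
    - [0, 0, 0]
    - [0, 0, 0]
  translation:
    - [0, -1, 0]
    - [0, -1, 0]
    - [0, -1, 0]
    - [0, -1, 0]
    - [0, -1, 0]
  fingers: [130, 130, 130, 130, 130]

```text
clock: 28.27
tool_pos: [0.619, -0.2162, 0.1867]
tcp_rot: [[-0.989, -0.15, 0.001], [-0.15, 0.989, -0.0], [-0.001, -0.0, -1.0]]
contact_force: [-0.0, 0.5, -0.3]
gripper_width: 0.496
grasp_force: 0.0
```

Request:
send_rows:
  rot:
    - [0, 0, 0]
    - [0, 0, 0]
    - [0, 0, 0]
    - [0, 0, 0]
    - [0, 0, 0]
  translation:
    - [0, -1, 0]
    - [0, -1, 0]
    - [0, -1, 0]
    - [0, 0, 0]
    - [0, 0, 0]
  fingers: [130, 130, 130, 130, 130]

```text
clock: 28.68
tool_pos: [0.6276, -0.2756, 0.186]
tcp_rot: [[-0.989, -0.148, 0.0], [-0.148, 0.989, 0.0], [-0.0, 0.0, -1.0]]
contact_force: [0.7, 0.7, 0.5]
gripper_width: 0.489
grasp_force: 0.0
```

```bash
python3 - <<'E'
from h import *
ims=[]
for cam in ('top','side'):
    im,d=snapshot(cam);cv2.imwrite(f'pics/{cam}5.png',im[:,:,::-1])
    ims.append(im[130:220,190:310,::-1] if cam=='top' else im[145:235,190:280,::-1])
cv2.imwrite('pics/c5.png',cv2.resize(np.hstack(ims),None,fx=3.8,fy=3.8,interpolation=cv2.INTER_CUBIC))
exec(open('l.py').read())
E
```

```text
t 28.78 yaw 0.1504 j6 -0.670 Mz -0.040 tau6 0.001 F [-0.5 -0.7  0.2] w 0.494 p [ 0.6275 -0.274   0.1859]
```

View pics/c5.png

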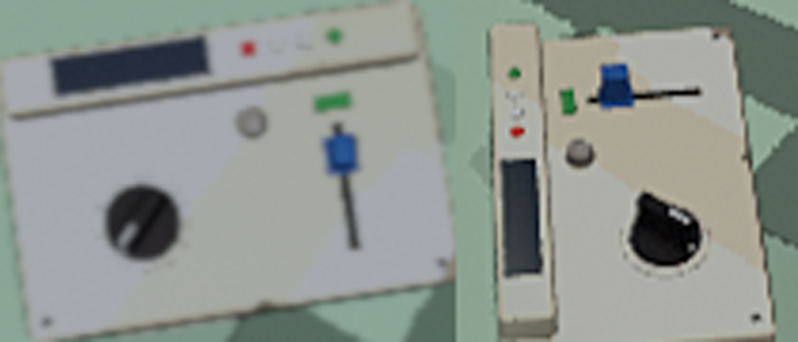

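The tab now sits at the rear end of its slot (crop 340,153) beside the green mark. The dial is unchanged with its mark at (125,238), and the heat knob is untouched.

```bash
python3 -c "
from cell import sign_off
print(sign_off())"
```

```text
the job is handed in; nothing more can be done
None
```

The job is handed in at about 29 s: I turned the dial back to its zero stop and then four clicks clockwise, with the stop judged from somewhat noisy torque readings, and slid the blue lock tab home against its rigid end; I never touched the heat knob or the counter items.

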